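# Shut the griddle gas under the flush cover

### The job

Shut off the griddle gas: press the blue-dotted end of the flush cover on the green control box so that its other end tips up and stays up, then lift the cover out and lay it flat, dot side up and about centred, on the round cork mat without dropping it. Then, with a fingertip, roll the thumbwheel in the uncovered recess away from the dotted-end side, towards the guard rail, until it stops. Leave the canister, the red scraper, the spoon rest and the yellow-lidded jar where they are.

Things in the scene. Friction and masses are not known exactly. Their poses are not given: they have to be found in the camera images.
- control_box: Fixed green box, 200 (x) x 140 (y) x 85 mm high; origin at the centre of its underside, z up; its -x side roughly faces the robot. Its top has a recess from x = -70 to +67 mm, y = -30 to +30 mm, filled by the cover at the start. A guard rail (see rail_mid) crosses over the +x half. (The griddle, 98 mm high, stands at the counter's right edge beyond world y = -0.46 m.)
- rail_mid (a point): Middle of the guard rail's bar, fixed on the box: steel tube 14 mm thick along box y from -55 to +55 mm at box x = +48 mm, axis 125 mm above the box top. From its ends tubes slope back to x = +86 mm, 95 mm above the top, then stand on the box. An upright gripper does not fit beside the bar over the recess's +x half: lean it back to the box's -x side (about 30 degrees).
- cover: Loose aluminium plate, 130 (x) x 56 (y) x 12 mm thick, 110 to 225 g; origin at the centre of its underside, z up out of the top face. Starts in the recess, top flush with the box top, 2 mm gap at its long sides, axes as the box's. A blue dot 18 mm across on top at x = -50 mm marks the end to press. It lies loose on a rocker with a low lip at the dotted end.
- rocker (a joint): Tilt in rad of the stiff rocker that carries the cover: 0 = flush, 0.5 (stop) = dotted end down, other end up. Pushing at the dot takes about 3 to 6 N and 13 to 18 mm down; friction then holds it, and the cover stays on it.
- rocker_pivot (a point): Point on the rocker's hinge axis, which runs along the box's y at box x = -17 mm, 16 mm below the box top; fixed relative to the box.
- wheel_crown (a point): Top of the unpressed thumbwheel, fixed to the box at x = +40 mm, y = 0, 16 mm below the box top, under the cover. White ribbed wheel, radius 30, 14 mm wide, axis along box y, in a slot of a black floor (box x = +18 to +67 mm), 7 mm proud of it. Sprung: sinks up to 8 mm (2 N, then 0.5 N per mm). A fingertip pressed 3 to 5 mm into it and dragged to box +x rolls it; takes several strokes.
- wheel (a joint): Turn of the thumbwheel in rad: grows as its crown moves towards box +x (towards the guard rail); 2.0 is the stop, gas shut. Starts between 0 and 0.6; stays where left. One wide red rib on it is at the crown at 2.0.
- mat: Fixed round cork mat, 200 mm across, 8 mm thick, lying on the counter; origin at the centre of its underside. It is at the left or the right of the box.
- canister: Lidded steel canister, 100 mm across, 152 mm high with its knob, standing; origin at the centre of its underside. Bystander.
- jar: Small glass jar with a yellow lid, 53 mm across, 85 mm high, standing close beside the box on its +y side; origin at the centre of its underside. Bystander.
- scraper: Red plastic scraper lying flat, 143 mm long in x (-70 to +73), 100 mm wide, 14 mm high; origin on its underside. Bystander.
- spoon_rest: Round white ceramic spoon rest, 124 mm across with a tab to x = -95 mm, 16 mm high; origin at the centre of its underside. Bystander.
Things that resemble listed ones, but are neither listed nor needed, are in the scene too. Of the things shaped like the cover, the aluminium one is meant. Of the things shaped like the control_box, the green one is meant.

How it is judged (in metres and radians):
On the way, in this order (a step that is already met when the one before it is completed fails the run):
1. the cover is tipped up by pressing its dotted end (rocker beyond 0.4 rad) (value of joint rocker above 0.4 rad and angle between cover's own z axis and vertical above 0.35 rad), for 0.1 s.
2. the cover lies flat on the cork mat, dot up, released (horizontal distance between cover and mat below 0.045 m and angle between cover's own z axis and vertical below 0.12 rad and z of cover in the frame of mat between 0.004 and 0.013 m and contact force between the fingers and cover below 0.1 N and linear speed of cover below 0.03 m/s), for 0.2 s.
3. the thumbwheel is rolled to its stop (value of joint wheel above 1.9 rad), for 0.1 s.
At the end, for the whole second after the job is handed in: The cover lies at rest, released, flat (within 0.12 rad), dot up, on the cork mat with its centre within 45 mm of the mat's centre; the thumbwheel is at its stop (beyond 1.9 of 2.0 rad) (all of step 2 and value of joint wheel above 1.9 rad and angular speed of cover below 0.2 rad/s); the robot touches nothing.
It fails at once if the canister is knocked or shifted by more than 3 cm, or tipped over (distance of canister from where it was at the start of the episode above 0.03 m or angle between canister's own z axis and vertical above 0.5 rad).
It fails at once if the scraper is knocked or shifted by more than 3 cm, or tipped over (distance of scraper from where it was at the start of the episode above 0.03 m or angle between scraper's own z axis and vertical above 0.5 rad).
It fails at once if the spoon rest is knocked or shifted by more than 3 cm, or tipped over (distance of spoon_rest from where it was at the start of the episode above 0.03 m or angle between spoon_rest's own z axis and vertical above 0.5 rad).
It fails at once if the jar is knocked or shifted by more than 3 cm, or tipped over (distance of jar from where it was at the start of the episode above 0.03 m or angle between jar's own z axis and vertical above 0.5 rad).
It fails at once if the cover is dropped or thrown (moves faster than 0.6 m/s while no finger touches it) (contact force between the fingers and cover below 0.05 N and linear speed of cover above 0.6 m/s).
It also fails if it takes over 72 s, if anything falls off the work surface, if the arm or the gripper's body presses on something with over 40 N, if the wrist force passes 120 N, or if a joint passes its speed limit or range.

### The arm

A 6-joint arm with a two-finger parallel gripper is mounted at the origin on the work surface. World frame = base frame: x ahead of the robot, y to its left, z up, the work surface at z = 0. Lengths are in m, angles in degrees, forces in N, time in s.
With the tool pointing down it reaches from about 0.4 to 0.825 m from the base axis. Payload 7 kg.
Tool frame: the origin (TCP) lies on the front face of the gripper's body, between the roots of the fingers; the fingertips stand 66 mm ahead of it and the grasp point (between the pads) lies 47 mm ahead of it (ctrl.grasp_offset is the z of the grasp point in the tool frame, in m); z points along the fingers, y is the direction in which the jaws open and shut (so a half turn about z gives the same grasp; the last joint's range is limited). The gripper opens to 88 mm and grips with 3 to 60 N. Pads are 19 mm wide; open, the fingers measure 130 mm over their backs; the gripper's body (78 mm by 193 mm) begins 47 mm behind the grasp point.
Start: joints at [-56.545, 20.546, 0.682, 0, -70.136, -16.507], TCP at [0.197, -0.646, 0.292] pointing down, gripper open.
Joint ranges: [-176.03, 176.03], [-82.01, 121.73], [-58.28, 71.71], [-173.87, 95.51], [-174.79, -0.11], [-173.66, 173.66]. Speed limits (degrees/s): [136.94, 136.94, 172.46, 180, 180, 180].

### API

Orientations are given as [roll, pitch, yaw] about the fixed x, y, z axes, in that order (R = Rz(yaw) Ry(pitch) Rx(roll)).
In Python, from plant import ctrl gives the robot as it stands.
- The arm moves only by the shell command python3 -m creep 'ROWS'. ROWS is JSON, a list of rows, each a list of 7 numbers: the turn, a rotation vector about the tool's x, y, z in rad, then the shift along the tool's x, y, z in m, then the opening, from 0 (shut) to 1 (fully open). In form: [[wx, wy, wz, dx, dy, dz, grip], ...]. A call has 1 to 12 rows; each row is the pose to reach, as a shift and turn from the pose commanded when the call began, along the tool's axes at that moment; what a row does not reach only later rows make up. A row lasts 1/12 s, in which the tool goes at most 41.7 mm and 7.16 degrees, less where a joint would pass 70% of its speed; a pose out of reach is approached as far as the arm can. A call with a gripper value outside its range is refused whole. The fingers move at their own pace and stop on an object; the grip force is fixed at half the most. Time passes only in rows, so rows that repeat a pose let the fingers close. It gives the time, the measured TCP pose, the force and the opening at its end, in the units of the state.
- ctrl.get_obs(): the state, without advancing time (a new reading comes with each control period).
- ctrl.snapshot(name): name is "side" or "top" or "wrist"; returns the picture (420x560x3 uint8, blue, green, red); there is no depth.
- ctrl.camera_model(name): a dict with "K" (3x3 intrinsics, pixels), "distortion" ([k1, k2, p1, p2, k3] as OpenCV has them; the pictures are not rectified), "rvec" (rotation vector, rad) and "tvec" (3), from world to camera coordinates, as OpenCV has them. Camera axes: x right, y down, z forward; pixel columns grow to the right and rows downward; lengths in m; the calibration is good to about 2 mm. A picture is of the moment at which its call begins: read the wrist's pose just before it. camera_model takes no time and is no camera call; for the wrist camera it gives the pose at the moment of the call.
- ctrl.close_job(): hands the job in, once; it reports no verdict.
The state is a dict: "clock": time; "joint_pos": joint angles; "qvel": joint speeds; "tau": joint torques, N m; "tool_pos": TCP position; "orientation": TCP orientation; "force": force on the tool from outside, world axes, zero at the start; "moment": the same for the moment, N m; "opening": finger opening in m.
Only numpy, scipy, OpenCV 4.12 (cv2) and the standard library are available. Lean on these libraries where they do the work, as an engineer would, in place of code of your own. Each camera call takes 0.05 s, during which the arm holds its last target.

## Working session

There is one attempt and no reset: what is moved stays moved. The work goes in short steps, Python scripts to look and compute and a shell command to move; the robot and the scene stay as the last step left them, time stands still between calls to the robot, and variables do not carry over. Pictures are saved under pics/ and viewed, and the job is handed in when it is done.

```bash
ls; mkdir -p pics
python3 - <<'E'
from plant import ctrl
import cv2
o=ctrl.get_obs();print(o)
for n in("side","top","wrist"):
    cv2.imwrite(f"pics/{n}0.png",ctrl.snapshot(n)); m=ctrl.camera_model(n); print(n,m)
E
```

```text
pics
{'clock': 0.0, 'joint_pos': array([-5.65441826e+01,  2.05911436e+01,  6.32067665e-01, -2.06278783e-02,
       -7.01372303e+01, -1.65058952e+01]), 'qvel': array([-0.06743849, -0.00279256, -0.04820856,  0.02295814,  0.01148581,
        0.05437029]), 'tau': array([ 5.71624514e-04, -5.82714808e+01,  2.93048948e+01,  6.99693918e+00,
        6.80900455e-03, -1.78523433e-04]), 'tool_pos': array([ 0.19663693, -0.64530128,  0.29121135]), 'orientation': array([ 1.79902153e+02, -8.77235593e-03, -1.63057095e+02]), 'force': array([-0.07218418,  0.00506539,  0.29692558]), 'moment': array([-0.00478385, -0.03169575, -0.00033013]), 'opening': 0.08790429638376417}
side {'K': array([[467.25024117,   0.        , 276.34825207],
       [  0.        , 467.25024117, 208.15292723],
       [  0.        ,   0.        ,   1.        ]]), 'distortion': array([-0.14577048,  0.        ,  0.        ,  0.        ,  0.        ]), 'rvec': array([ 0.20039509, -2.78761174,  1.25074034]), 'tvec': array([0.57532899, 0.09725207, 1.59309727])}
top {'K': array([[531.95516313,   0.        , 271.64413008],
       [  0.        , 531.95516313, 203.07304541],
       [  0.        ,   0.        ,   1.        ]]), 'distortion': array([-0.14323886,  0.        ,  0.        ,  0.        ,  0.        ]), 'rvec': array([ 2.13400774, -2.1385046 ,  0.18342894]), 'tvec': array([0.10700044, 0.58178355, 1.74605239])}
wrist {'K': array([[331.28836775,   0.        , 278.90737845],
       [  0.        , 331.28836775, 215.99736223],
       [  0.        ,   0.        ,   1.        ]]), 'distortion': array([-0.07362308,  0.        ,  0.        ,  0.        ,  0.        ]), 'rvec': array([-1.75850902, -2.37053624, -0.34482473]), 'tvec': array([ 0.67348442, -0.03620785,  0.3915066 ])}
```

View pics/side0.png

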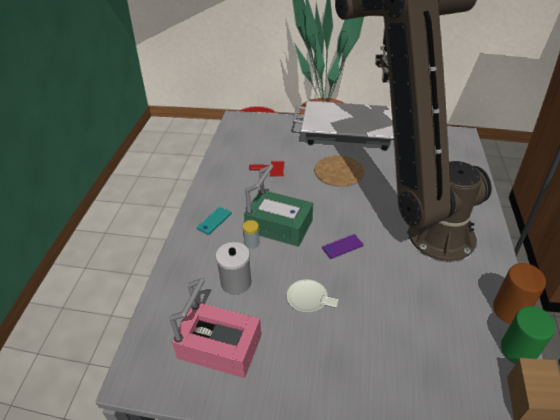

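View pics/top0.png

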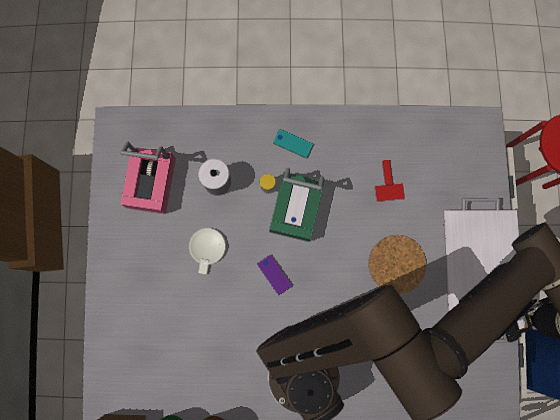

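View pics/wrist0.png

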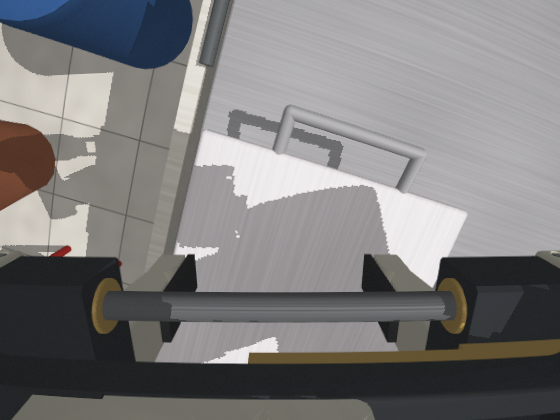

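The top view has two boxes: green at (297,207) and pink at (147,180). There are three cover-like plates: aluminium in the green box at (297,205), teal (293,143) and purple (275,275). The green box with the aluminium plate, dot at about (293,219), fits the description. The mat is at (397,264). I'll check this in an enlarged crop.

Run:
```python
import cv2,numpy as np
a=cv2.imread('pics/top0.png')[165:250,250:360]; b=cv2.imread('pics/side0.png')[160:250,235:325]
a=cv2.resize(a,None,fx=5,fy=5,interpolation=cv2.INTER_CUBIC);b=cv2.resize(b,None,fx=6,fy=6,interpolation=cv2.INTER_CUBIC)
cv2.imwrite('pics/ct.png',a);cv2.imwrite('pics/cs.png',b)
```

```text
(no output)
```

View pics/ct.png

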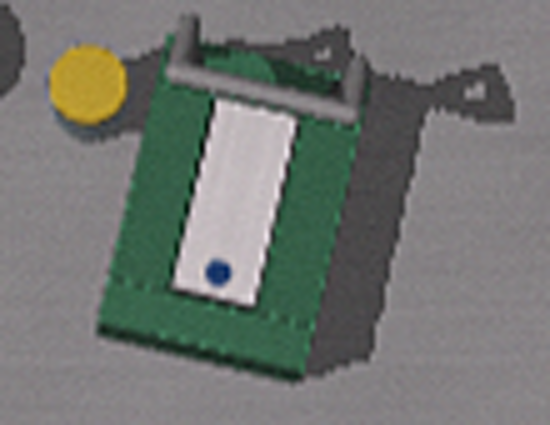

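View pics/cs.png

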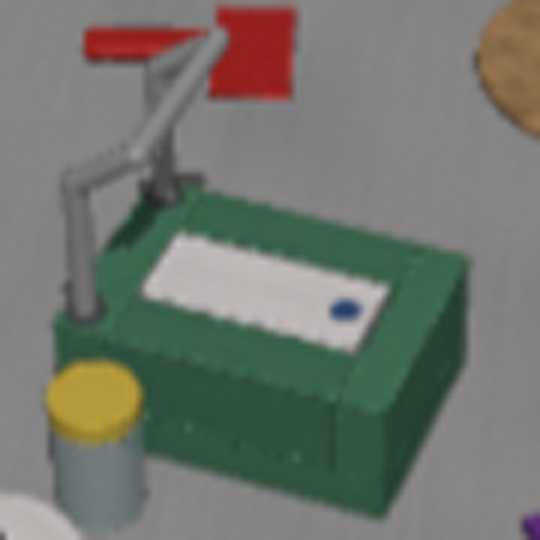

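```bash
cat > h.py <<'E'
import numpy as np,cv2
from scipy.optimize import least_squares
from scipy.spatial.transform import Rotation as Ro
def proj(m,P):
    return cv2.projectPoints(np.array(P,float).reshape(-1,1,3),m['rvec'],m['tvec'],m['K'],m['distortion'])[0].reshape(-1,2)
def ray(m,uv):
    n=cv2.undistortPoints(np.array(uv,float).reshape(-1,1,2),m['K'],m['distortion']).reshape(-1,2)
    R=cv2.Rodrigues(m['rvec'])[0]; d=np.c_[n,np.ones(len(n))]@R; return -R.T@m['tvec'],d
def onz(m,uv,z):
    c,d=ray(m,uv); return c+d*((z-c[2])/d[:,2])[:,None]
def tri(obs):  # [(m,uv),...]
    A=np.zeros((3,3));b=np.zeros(3)
    for m,uv in obs:
        c,d=ray(m,[uv]);d=d[0]/np.linalg.norm(d[0]);P=np.eye(3)-np.outer(d,d);A+=P;b+=P@c
    return np.linalg.solve(A,b)
E
python3 - <<'E'
from h import *
from plant import ctrl
T=ctrl.camera_model('top');S=ctrl.camera_model('side')
t=lambda u,v:(250+(u+.5)/5-.5,165+(v+.5)/5-.5)
s=lambda u,v:(235+(u+.5)/6-.5,160+(v+.5)/6-.5)
C={ 'c-+':((174,289),(355,352)),'c--':((255,306),(388,285)),'c++':((218,98),(142,292)),'c+-':((298,118),(180,235)),'dot':((218,272),(345,310)),
 'b-+':((98,324),(382,415)),'b--':((303,373),(468,258)),'r+':((172,72),(135,155)),'r-':((355,115),(220,38))}
for k,(a,b) in C.items(): 
    print(k,tri([(T,t(*a)),(S,s(*b))]).round(4))
M={'c-+':(-66.5,28,85),'c--':(-66.5,-28,85),'c++':(63.5,28,85),'c+-':(63.5,-28,85),'dot':(-51.5,0,85),'b-+':(-100,70,85),'b--':(-100,-70,85),'r+':(48,55,210),'r-':(48,-55,210)}
def f(p,full=False):
    r=[]
    for k,(a,b) in C.items():
        P=np.array(M[k])/1000; R=Ro.from_euler('z',p[3]).as_matrix(); W=R@P+p[:3]
        r+=[(proj(T,W)[0]-t(*a)) if k!='c++' and k!='c+-' else np.zeros(2),proj(S,W)[0]-s(*b)]
    return np.array(r) if full else np.ravel(r)
q=least_squares(f,[.6,.1,0,0],loss='soft_l1');print(q.x,np.rad2deg(q.x[3]));print(f(q.x,1).round(1).tolist())
# mat
for sh in ((397,264),): print('mat',onz(T,[sh],.008),onz(S,[(339,171)],.008))
# hsv mat contour
import cv2
im=cv2.imread('pics/top0.png');h=cv2.cvtColor(im,cv2.COLOR_BGR2HSV)
for n,m in(('top',T),('side',S)):
    h=cv2.cvtColor(cv2.imread(f'pics/{n}0.png'),cv2.COLOR_BGR2HSV)
    k=cv2.inRange(h,(8,70,50),(22,255,255)); 
    c=[c for c in cv2.findContours(k,0,2)[0] if cv2.contourArea(c)>300]
    for x in c: 
        (e,ax,an)=cv2.fitEllipse(x);print(n,e,ax,cv2.contourArea(x),onz(m,[e],.008))
print('canister',onz(T,[(214,173)],.152),'jar',onz(T,[(268,182)],.085),'spoon',onz(T,[(208,246)],.016),'scr',onz(T,[(390,182)],.014))
E
```

```text
c-+ [0.5119 0.0641 0.0823]
c-- [0.4998 0.0112 0.087 ]
c++ [0.6384 0.0341 0.086 ]
c+- [ 0.6253 -0.019   0.085 ]
dot [0.5219 0.0353 0.0869]
b-+ [0.4898 0.1142 0.0842]
b-- [ 0.4565 -0.0199  0.0852]
r+ [0.6294 0.0683 0.2137]
r- [ 0.6025 -0.0447  0.2102]
[ 5.70226951e-01  2.25032838e-02  4.39583119e-04 -2.44275335e-01] -13.995945735313606
[[-0.5, -0.3], [-0.2, -0.4], [-0.1, 0.3], [0.3, 0.4], [0.0, 0.0], [-0.3, 0.1], [0.0, 0.0], [0.0, -0.3], [0.1, 0.7], [0.3, 0.3], [-0.1, -0.6], [0.3, -0.1], [0.4, -0.2], [0.3, -0.3], [1.3, -0.0], [0.0, 0.0], [-0.7, -0.2], [-0.5, 0.3]]
mat [[ 0.37662799 -0.32289224  0.008     ]] [[ 0.37605546 -0.31569741  0.008     ]]
top (445.2152404785156, 357.175048828125) (19.573951721191406, 27.4592342376709) 353.0 [[ 0.0583691  -0.48113827  0.008     ]]
top (415.3567810058594, 380.6453552246094) (48.681884765625, 91.0976791381836) 3029.0 [[-0.0169514  -0.37570468  0.008     ]]
top (335.13629150390625, 346.9515686035156) (65.58534240722656, 158.8090057373047) 5429.0 [[ 0.10071475 -0.10545653  0.008     ]]
top (397.2821044921875, 263.2918701171875) (55.539371490478516, 
[... 586 characters left out ...]
side (782.5584716796875, -59.515777587890625) (133.89454650878906, 904.7233276367188) 4396.5 [[-3.58686206 -4.46237116  0.008     ]]
side (338.7514343261719, 170.60939025878906) (29.810575485229492, 48.60049819946289) 1132.0 [[ 0.37717752 -0.31817118  0.008     ]]
side (114.40121459960938, 246.2533721923828) (104.39300537109375, 393.13177490234375) 3216.0 [[1.11371766 0.20663727 0.008     ]]
side (485.0899658203125, 88.35199737548828) (130.06838989257812, 245.96524047851562) 5334.5 [[-0.37167565 -1.16280058  0.008     ]]
canister [[0.66284068 0.29116814 0.152     ]] jar [[0.64696147 0.1178914  0.085     ]] spoon [[0.43995249 0.32222688 0.016     ]] scr [[ 0.66170812 -0.30782473  0.014     ]]
```

```bash
cat >> h.py <<'E'
BX=np.array([.570,.0225,0.]);BYAW=-14.
RB=Ro.from_euler('z',BYAW,degrees=True)
MAT=np.array([.378,-.321,0])
def b2w(p): return RB.apply(np.array(p)/1000)+BX      # box mm (z from underside) -> world
def w2b(p): return RB.inv().apply(np.array(p)-BX)*1000
def state():
    from plant import ctrl
    o=ctrl.get_obs(); return np.array(o['tool_pos']),Ro.from_euler('xyz',o['orientation'],degrees=True),o
def lean(deg,half,yaw=BYAW):
    # tool down, leaned back deg towards -x of the yaw frame; tool y along frame y
    R=Ro.from_euler('z',yaw,degrees=True)*Ro.from_euler('y',-deg,degrees=True)*Ro.from_euler('x',180,degrees=True)
    return R*Ro.from_euler('z',180,degrees=True) if half else R
def delta(pt,Rt,off=0):
    # pt = world point to which tool point (0,0,off) shall go
    p,R,o=state(); tcp=np.array(pt)-Rt.apply([0,0,off])
    print('rot',(R.inv()*Rt).as_rotvec().round(4),'shift',R.inv().apply(tcp-p).round(4),'tcp',tcp.round(4))
def rep():
    p,R,o=state(); tip=p+R.apply([0,0,.066])
    print('t',round(o['clock'],2),'tcp',p.round(4),'rpy',o['orientation'].round(2),'tipbox',w2b(tip).round(1),'F',o['force'].round(2),'M',o['moment'].round(2),'open',round(o['opening'],4),'q',o['joint_pos'].round(1))
E
python3 - <<'E'
from h import *
from plant import ctrl
p,R,o=state()
m=ctrl.camera_model('wrist');Rc=cv2.Rodrigues(m['rvec'])[0];c=-Rc.T@m['tvec']
print('cam in tool',R.inv().apply(c-p).round(4),'fwd',R.inv().apply(Rc[2]).round(3))
for h in (0,1):
    print(h,R.apply([1,0,0]),lean(0,h).apply([1,0,0])); delta(b2w([-51.5,0,85+90]),lean(0,h),.066)
E
```

```text
cam in tool [ 0.0773  0.0009 -0.0933] fwd [-0.284 -0.     0.959]
0 [-9.56583328e-01 -2.91458937e-01  1.56422058e-04] [ 0.97029573 -0.2419219   0.        ]
rot [ 7.0000e-04  1.7000e-03 -2.6015e+00] shift [-0.5076  0.5565  0.0511] tcp [0.52  0.035 0.241]
1 [-9.56583328e-01 -2.91458937e-01  1.56422058e-04] [-9.70295726e-01  2.41921896e-01  1.23259516e-32]
rot [ 1.300e-03 -5.000e-04  5.401e-01] shift [-0.5076  0.5565  0.0511] tcp [0.52  0.035 0.241]
```

```bash
python3 -m creep '[[0,0,0.54,-0.5076,0.5565,0,0],[0,0,0.54,-0.5076,0.5565,0,0],[0,0,0.54,-0.5076,0.5565,0,0],[0,0,0.54,-0.5076,0.5565,0,0],[0,0,0.54,-0.5076,0.5565,0,0],[0,0,0.54,-0.5076,0.5565,0,0],[0,0,0.54,-0.5076,0.5565,0,0],[0,0,0.54,-0.5076,0.5565,0,0],[0,0,0.54,-0.5076,0.5565,0,0],[0,0,0.54,-0.5076,0.5565,0,0],[0,0,0.54,-0.5076,0.5565,0,0],[0,0,0.54,-0.5076,0.5565,0,0]]'
python3 - <<'E'
from h import *
rep(); delta(b2w([-51.5,0,85+50]),lean(0,1),.066)
E
```

```text
clock: 1.15
tool_pos: [0.4092, -0.1974, 0.2924]
orientation: [180.0, 0.0, 166.0]
force: [0.9, 0.1, 0.3]
opening: 0.0131
t 1.15 tcp [ 0.4092 -0.1974  0.2924] rpy [1.7999e+02 4.0000e-02 1.6601e+02] tipbox [-102.8 -252.2  226.4] F [0.91 0.11 0.3 ] M [-0.14 -0.22 -0.01] open 0.0131 q [  -0.8   -0.8  -25.8   -0.   -65.  -103.2]
rot [0.0002 0.0006 0.0002] shift [-0.0513  0.2522  0.0915] tcp [0.52  0.035 0.201]
```

```bash
python3 -m creep '[[0,0,0,-0.051,0.252,0.05,0],[0,0,0,-0.051,0.252,0.05,0],[0,0,0,-0.051,0.252,0.05,0],[0,0,0,-0.051,0.252,0.05,0],[0,0,0,-0.051,0.252,0.05,0],[0,0,0,-0.051,0.252,0.05,0],[0,0,0,-0.051,0.252,0.05,0],[0,0,0,-0.051,0.252,0.0915,0],[0,0,0,-0.051,0.252,0.0915,0],[0,0,0,-0.051,0.252,0.0915,0]]'
python3 - <<'E'
from h import *
from plant import ctrl
rep(); delta(b2w([-51.5,0,85]),lean(0,1),.066)
cv2.imwrite('pics/w1.png',ctrl.snapshot('wrist'))
m=ctrl.camera_model('wrist'); print(proj(m,[b2w([-51.5,0,85]),b2w([63.5,28,85]),b2w([63.5,-28,85]),b2w([-66.5,28,85]),b2w([-66.5,-28,85]),b2w([48,55,210]),b2w([48,-55,210])]).round())
E
```

```text
clock: 1.98
tool_pos: [0.5182, 0.0325, 0.1993]
orientation: [-179.8, -0.2, 166.0]
force: [-0.4, -0.3, 0.5]
opening: 0.0007
t 1.98 tcp [0.5182 0.0325 0.1993] rpy [-179.82   -0.22  166.03] tipbox [-52.9  -3.  133.3] F [-0.35 -0.27  0.45] M [-0.06 -0.02 -0.02] open 0.0007 q [  25.3   10.8  -26.    -0.   -53.4 -129.2]
rot [-0.0031 -0.0039  0.0006] shift [-0.0013  0.003   0.0483] tcp [0.52  0.035 0.151]
[[282. 239.]
 [318. 376.]
 [246. 376.]
 [325. 217.]
 [240. 217.]
 [408. 546.]
 [159. 547.]]
```

View pics/w1.png

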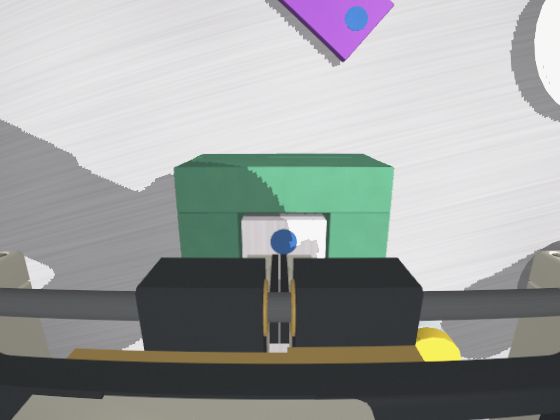

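```bash
python3 -m creep '[[-0.002,-0.003,0,0.002,0.003,0.02,0],[-0.002,-0.003,0,0.002,0.003,0.035,0],[-0.002,-0.003,0,0.002,0.003,0.042,0],[-0.002,-0.003,0,0.002,0.003,0.045,0],[-0.002,-0.003,0,0.002,0.003,0.045,0],[-0.002,-0.003,0,0.002,0.003,0.048,0],[-0.002,-0.003,0,0.002,0.003,0.051,0],[-0.002,-0.003,0,0.002,0.003,0.054,0],[-0.002,-0.003,0,0.002,0.003,0.054,0]]'
python3 - <<'E'
from h import *
rep()
E
```

```text
clock: 2.78
tool_pos: [0.5177, 0.0364, 0.1468]
orientation: [179.9, 0.1, 166.0]
force: [-2.9, 1.4, 2.5]
opening: 0.0006
t 2.78 tcp [0.5177 0.0364 0.1468] rpy [1.7987e+02 1.3000e-01 1.6599e+02] tipbox [-53.9   1.   80.8] F [-2.91  1.45  2.45] M [0.49 0.94 0.05] open 0.0006 q [  25.7   14.3  -29.8   -0.   -45.7 -129.7]
```

```bash
python3 -m creep '[[0,0,0,0.001,0,0.002,0],[0,0,0,0.002,0,0.004,0],[0,0,0,0.002,0,0.006,0],[0,0,0,0.002,0,0.008,0],[0,0,0,0.002,0,0.01,0],[0,0,0,0.002,0,0.01,0]]'
python3 - <<'E'
from h import *
rep()
E
```

```text
clock: 3.28
tool_pos: [0.5156, 0.0368, 0.1363]
orientation: [179.9, 0.1, 166.0]
force: [-5.6, 3.0, 5.8]
opening: 0.0005
t 3.28 tcp [0.5156 0.0368 0.1363] rpy [1.799e+02 9.000e-02 1.660e+02] tipbox [-56.1   0.9  70.3] F [-5.65  3.05  5.84] M [1.12 2.13 0.03] open 0.0005 q [  25.9   14.9  -30.7   -0.   -44.3 -129.8]
```

```bash
python3 -m creep '[[0,0,0,0,0,0.002,0],[0,0,0,0,0,0.004,0],[0,0,0,0,0,0.004,0]]'
python3 - <<'E'
from h import *
from plant import ctrl
rep()
cv2.imwrite('pics/w2.png',ctrl.snapshot('wrist'))
a=ctrl.snapshot('side')[150:250,225:325];cv2.imwrite('pics/s2.png',cv2.resize(a,None,fx=6,fy=6,interpolation=2))
E
```

```text
clock: 3.53
tool_pos: [0.5159, 0.0369, 0.135]
orientation: [179.9, 0.2, 166.1]
force: [-15.9, 4.1, 34.2]
opening: 0.0005
t 3.53 tcp [0.5159 0.0369 0.135 ] rpy [1.7991e+02 1.7000e-01 1.6607e+02] tipbox [-55.8   1.   69. ] F [-15.86   4.12  34.17] M [1.54 5.93 0.04] open 0.0005 q [ 2.590e+01  1.500e+01 -3.080e+01  1.000e-01 -4.400e+01 -1.298e+02]
```

View pics/s2.png

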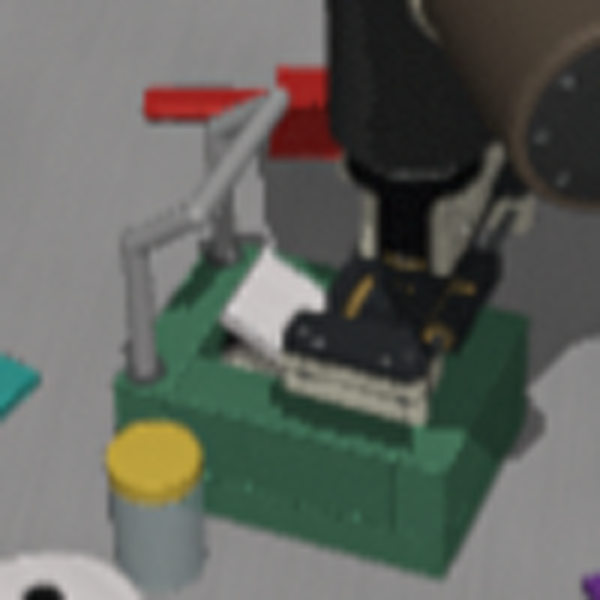

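The fingers met the stop (34 N) and the other end is tipped up. Now backing off upward and opening.

```bash
python3 -m creep '[[0,0,0,0,0,-0.01,0],[0,0,0,0.0,0,-0.03,0],[0,0,0,0.02,0,-0.06,0],[0,0,0,0.04,0,-0.09,0.5],[0,0,0,0.05,0,-0.1,1],[0,0,0,0.05,0,-0.1,1],[0,0,0,0.05,0,-0.1,1],[0,0,0,0.05,0,-0.1,1]]'
python3 - <<'E'
from h import *
from plant import ctrl
rep()
cv2.imwrite('pics/w3.png',ctrl.snapshot('wrist'))
np.savez('w3.npz',**ctrl.camera_model('wrist'))
for n in('side','top'):cv2.imwrite(f'pics/{n}3.png',ctrl.snapshot(n))
a=cv2.imread('pics/side3.png')[160:250,235:335];cv2.imwrite('pics/s3.png',cv2.resize(a,None,fx=6,fy=6,interpolation=2))
a=cv2.imread('pics/top3.png')[165:250,250:360];cv2.imwrite('pics/t3.png',cv2.resize(a,None,fx=5,fy=5,interpolation=2))
E
```

```text
clock: 4.3
tool_pos: [0.4676, 0.0487, 0.2319]
orientation: [179.9, 0.2, 166.0]
force: [-0.1, -0.5, 0.6]
opening: 0.0282
t 4.3 tcp [0.4676 0.0487 0.2319] rpy [1.7990e+02 1.6000e-01 1.6601e+02] tipbox [-105.5    0.8  165.9] F [-0.08 -0.47  0.62] M [-0.06 -0.05  0.03] open 0.0282 q [  30.     3.9  -29.5    0.   -56.5 -134.1]
```

View pics/s3.png

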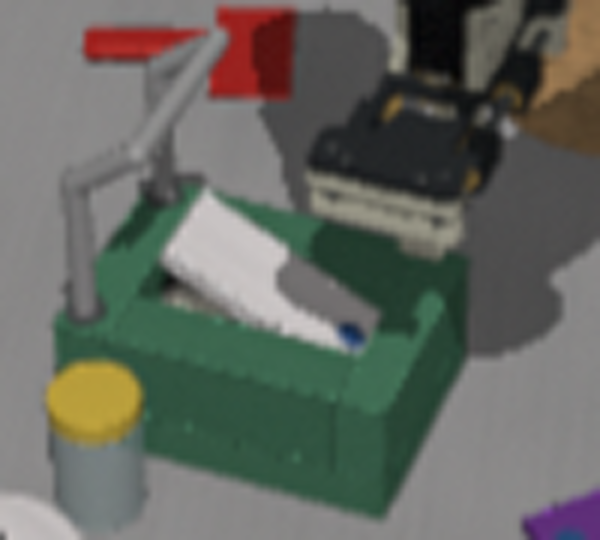

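View pics/w3.png

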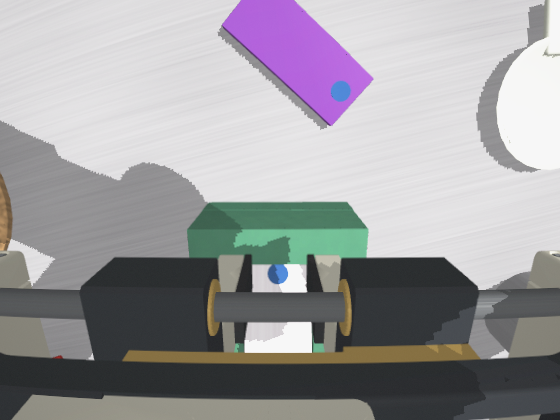

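View pics/t3.png

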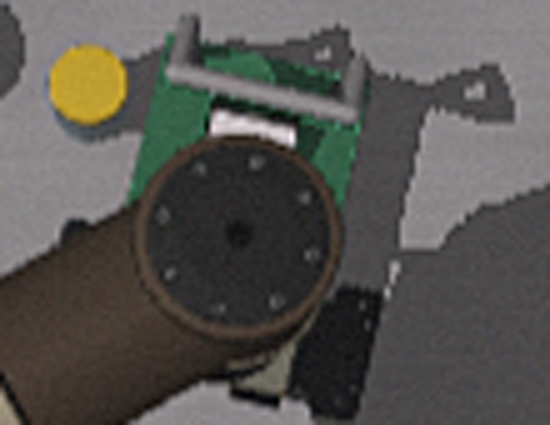

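The cover is tipped and staying up. In the side crop its raised end runs from about (163,258) to (207,190). I'll measure its height from both views.

Run:
```python
from h import *
from plant import ctrl
T=ctrl.camera_model('top');S=ctrl.camera_model('side')
t=lambda u,v:(250+(u+.5)/5-.5,165+(v+.5)/5-.5)
s=lambda u,v:(235+(u+.5)/6-.5,160+(v+.5)/6-.5)
for a,b in(((213,110),(163,258)),((297,127),(207,190))): print(w2b(tri([(T,t(*a)),(S,s(*b))])).round(1))
Sx=[(163,258),(207,190),(350,335),(382,310)]
def tilted(th,sl,h=16):  # box coords of cover top at cover x=sl
    r=sl+15.5; return np.array([-17+r*np.cos(th)-h*np.sin(th),0,85-16+r*np.sin(th)+h*np.cos(th)])
for th in(.45,.5): 
    P=[tilted(th,65)+[0,28,0],tilted(th,65)-[0,28,0],tilted(th,-50)]
    q=proj(S,[b2w(x) for x in P]); print(th,((q+.5-[235,160])*6-.5).round(0).tolist(),((proj(T,[b2w(x) for x in P])+.5-[250,165])*5).round().tolist())
th=.5
for sl in(30,35,40): print(sl,tilted(th,sl,10))
for sl in (35,): 
  for L in(28.6,): 
    delta(b2w(tilted(th,sl,10)+[0,0,60]),lean(L,1),.057)
    delta(b2w(tilted(th,sl,10)),lean(L,1),.057)
```

```text
[ 48.5  29.  117.3]
[ 47.6 -27.1 124.1]
0.45 [[162.0, 255.0], [202.0, 195.0], [353.0, 336.0]] [[215.0, 112.0], [299.0, 132.0], [217.0, 285.0]]
0.5 [[166.0, 252.0], [206.0, 192.0], [353.0, 338.0]] [[214.0, 114.0], [298.0, 135.0], [216.0, 285.0]]
30 [18.13575118  0.         99.58968763]
35 [ 22.52366399   0.         101.98681532]
40 [ 26.9115768    0.         104.38394301]
rot [ 4.000e-04 -4.977e-01 -5.000e-04] shift [-0.1009 -0.0004  0.0195] tcp [0.5654 0.0237 0.212 ]
rot [ 4.000e-04 -4.977e-01 -5.000e-04] shift [-0.1008 -0.0004  0.0795] tcp [0.5654 0.0237 0.152 ]
```

```bash
python3 -m creep '[[0,-0.12,0,0,0,0,1],[0,-0.24,0,0,0,0,1],[0,-0.36,0,0,0,0,1],[0,-0.498,0,-0.01,0,0,1],[0,-0.498,0,-0.02,0,0.01,1],[0,-0.498,0,-0.04,0,0.02,1],[0,-0.498,0,-0.06,0,0.027,1],[0,-0.498,0,-0.072,0,0.027,1],[0,-0.498,0,-0.072,0,0.027,1],[0,-0.498,0,-0.072,0,0.027,1]]'
python3 - <<'E'
from h import *
from plant import ctrl
rep()
r=35+15.5;th=.5;P=np.array([-17+r*np.cos(th)-10*np.sin(th),0,69+r*np.sin(th)+10*np.cos(th)])
delta(b2w(P),lean(28.6,1),.057)
cv2.imwrite('pics/w4.png',ctrl.snapshot('wrist'))
cv2.imwrite('pics/side4.png',ctrl.snapshot('side'))
a=cv2.imread('pics/side4.png')[130:250,215:335];cv2.imwrite('pics/s4.png',cv2.resize(a,None,fx=5,fy=5,interpolation=2))
E
```

```text
clock: 5.28
tool_pos: [0.5206, 0.0053, 0.2194]
orientation: [178.9, 26.6, 167.4]
force: [0.3, 1.2, -0.0]
opening: 0.0875
t 5.28 tcp [0.5206 0.0053 0.2194] rpy [178.92  26.65 167.4 ] tipbox [-14.2 -26.7 160.4] F [ 0.27  1.23 -0.04] M [ 0.18  1.46 -0.  ] open 0.0875 q [  21.8   -1.7  -58.2   53.5  -17.2 -173.6]
rot [ 0.0301 -0.0343  0.0213] shift [-0.0053  0.0262  0.0785] tcp [0.5654 0.0237 0.152 ]
```

View pics/s4.png

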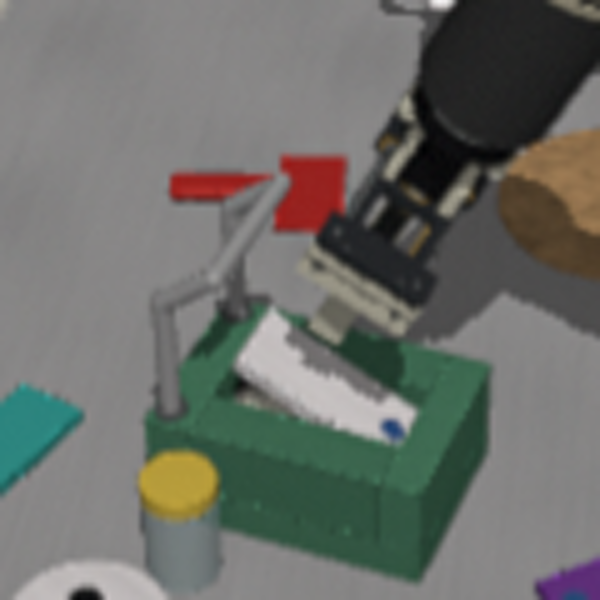

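View pics/w4.png

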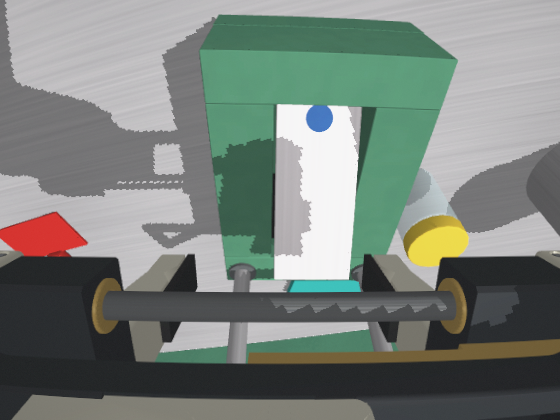

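The arm ran into its j3 and j6 limits on this lean. I'll fit a quick kinematic model from the logged poses to choose a reachable wrist configuration.

```bash
cat > kin.py <<'E'
from h import *
D=np.radians
def fk(q,k):
    q=D(np.array(q,float)); h,a1,L1,L2,e,d6,off=k
    Rz=Ro.from_euler('z',q[0]); 
    f=q[1]-q[2]
    Rf=Rz*Ro.from_euler('y',f)            # forearm along local x
    w=np.array([a1+L1*np.sin(q[1])+L2*np.cos(f)+e*np.sin(f),-off,h+L1*np.cos(q[1])-L2*np.sin(f)+e*np.cos(f)])
    R=Rf*Ro.from_euler('x',SG[0]*q[3])*Ro.from_euler('y',-q[4])*Ro.from_euler('x',SG[1]*q[5])*R6
    return Rz.apply(w)+R.apply([0,0,d6]),R
SG=[1,1];R6=Ro.identity()
DATA=[([-56.545,20.546,.682,0,-70.136,-16.507],[.19664,-.6453,.29121],[179.9,0,-163.057]),
([-.8,-.8,-25.8,0,-65,-103.2],[.4092,-.1974,.2924],[180,0,166]),
([25.3,10.8,-26,0,-53.4,-129.2],[.5182,.0325,.1993],[-179.82,-.22,166.03]),
([25.7,14.3,-29.8,0,-45.7,-129.7],[.5177,.0364,.1468],[179.87,.13,165.99]),
([25.9,15,-30.8,.1,-44,-129.8],[.5159,.0369,.135],[179.91,.17,166.07]),
([30,3.9,-29.5,0,-56.5,-134.1],[.4676,.0487,.2319],[179.9,.16,166.01]),
([21.8,-1.7,-58.2,53.5,-17.2,-173.6],[.5206,.0053,.2194],[178.92,26.65,167.4])]
def setup():
    global SG,R6
    best=None
    for s in ([1,1],[1,-1],[-1,1],[-1,-1]):
        SG=s;R6=Ro.identity();k0=[.3,0,.4,.4,0,.1,.19]
        # determine R6 from first
        R6=fk(DATA[0][0],k0)[1].inv()*Ro.from_euler('xyz',DATA[0][2],degrees=True)
        er=[np.degrees((fk(q,k0)[1].inv()*Ro.from_euler('xyz',o,degrees=True)).magnitude()) for q,p,o in DATA]
        if best is None or max(er)<max(best[0]): best=(er,s,R6)
    er,SG,R6=best
    g=lambda k:np.ravel([fk(q,k)[0]-p for q,p,o in DATA])
    s=least_squares(g,[.3,0,.4,.4,0,.1,.19]);return s.x,np.round(er,1),np.abs(s.fun).max()
LO=np.array([-176.03,-82.01,-58.28,-173.87,-174.79,-173.66]);HI=np.array([176.03,121.73,71.71,95.51,-.11,173.66])
def ik(p,R,k,q0):
    def g(q):
        a,b=fk(q,k); return np.r_[(a-p)*100,(b.inv()*R).as_rotvec()*10]
    best=None
    for s in [q0]+[LO+(HI-LO)*np.random.rand(6) for _ in range(25)]:
        r=least_squares(g,np.clip(s,LO+.01,HI-.01),bounds=(LO,HI))
        if best is None or r.cost<best.cost-1e-9: best=r
        if best.cost<1e-8: break
    return best.x,best.cost
E
python3 - <<'E'
import kin;from kin import *
k,er,e=setup();print(k.round(4),er,e,kin.SG)
q0=DATA[-1][0]
th=.5
for half in(0,1):
  for L in(28.6,24,20):
   for sl,back in((35,0),(35,30),(35,60)):
    r=sl+15.5;P=np.array([-17+r*np.cos(th)-10*np.sin(th),0,69+r*np.sin(th)+10*np.cos(th)])
    R=lean(L,half);tcp=b2w(P)-R.apply([0,0,.057+back/1000])
    q,c=ik(tcp,R,k,q0);print(half,L,back,q.round(1),round(c,6))
E
```

```text
[0.2778 0.1358 0.4961 0.3222 0.0092 0.3681 0.1792] [0.  0.1 0.2 0.1 0.1 0.2 0.1] 0.08646829238501405 [-1, -1]
0 28.6 0 [ 36.2   9.8 -56.6  79.2 -21.9 -34.9] 0.0
0 28.6 30 [ 38.    3.8 -55.1  62.1 -25.2 -18. ] 0.0
0 28.6 60 [ 40.   -1.9 -53.2  49.7 -30.4  -5.7] 0.0
0 24 0 [ 32.7  10.  -50.5  55.1 -21.   -7.3] 0.0
0 24 30 [ 34.    4.9 -48.8  43.3 -26.1   4.4] 0.0
0 24 60 [ 35.4   0.1 -46.7  35.5 -32.   12. ] 0.0
0 20 0 [ 29.9  11.1 -45.3  36.9 -23.1  13.3] 0.0
0 20 30 [ 30.9   6.6 -43.5  29.9 -28.8  20.1] 0.0
0 20 60 [ 31.9   2.4 -41.2  25.4 -34.8  24.6] 0.0
1 28.6 0 [ 36.2   9.8 -56.6  78.9 -22.1 145.4] 0.0
1 28.6 30 [ 38.    3.8 -55.1  61.9 -25.4 162.2] 0.0
1 28.6 60 [ 40.1  -1.9 -53.4  50.1 -30.6 173.7] 0.000418
1 24 0 [ 32.7  10.  -50.5  55.1 -21.2 172.8] 0.0
1 24 30 [  33.6    5.   -48.3   41.7  -26.3 -173.7] 0.003426
1 24 60 [ 3.540e+01  1.000e-01 -4.670e+01  3.560e+01 -3.220e+01 -1.681e+02] 0.0
1 20 0 [  29.9   11.1  -45.3   37.   -23.3 -166.8] 0.0
1 20 30 [  30.9    6.6  -43.5   30.1  -28.9 -160. ] 0.0
1 20 60 [  31.9    2.4  -41.2   25.5  -34.9 -155.5] 0.0
```

```bash
cat > patch.py <<'E'
s=open('kin.py').read()
s=s.replace("h,a1,L1,L2,e,d6,off=k","h,a1,L1,L2,e,d6,off,wy,wx=k")
s=s.replace("return Rz.apply(w)+R.apply([0,0,d6]),R","R4=Rf*Ro.from_euler('x',SG[0]*q[3])\n    return Rz.apply(w)+R4.apply([0,-wy,0])+(R4*Ro.from_euler('y',-q[4])).apply([0,0,wx])+R.apply([0,0,d6]),R")
s=s.replace("k0=[.3,0,.4,.4,0,.1,.19]","k0=[.3,0,.4,.4,0,.1,.1,.1,0]")
s=s.replace("s=least_squares(g,[.3,0,.4,.4,0,.1,.19])","s=least_squares(lambda k:np.r_[g(k),1e-3*np.array(k)],[.3,0,.4,.4,0,.1,.1,.1,0])").replace("np.abs(s.fun).max()","np.abs(g(s.x)).reshape(-1,3).max(1).round(4)")
open('kin.py','w').write(s)
E
python3 patch.py
python3 - <<'E'
import kin;from kin import *
k,er,e=setup();print(k.round(4),er,e,kin.SG)
a=DATA[-1];print(fk(a[0],k)[0])
E
```

```text
[ 0.2709 -0.0328  0.6014  0.4647 -0.0018  0.3824  0.0218  0.1704  0.0326] [0.  0.1 0.2 0.1 0.1 0.2 0.1] [0.0008 0.0006 0.0004 0.0003 0.0003 0.0007 0.0002] [-1, -1]
[0.52054285 0.00521905 0.21957379]
```

Run:
```python
import kin;from kin import *
k,er,e=setup()
q0=DATA[-1][0];q1=np.array([22,5,-55,50,-20,0.])
th=.5
for half in(0,1):
  for L in(28.6,24,20,15):
   for sl,back in((33,0),(33,30),(33,60)):
    r=sl+15.5;P=np.array([-17+r*np.cos(th)-10*np.sin(th),0,69+r*np.sin(th)+10*np.cos(th)])
    R=lean(L,half);tcp=b2w(P)-R.apply([0,0,.057+back/1000])
    np.random.seed(0);q,c=ik(tcp,R,k,q0 if half else q1);print(half,L,back,q.round(1),round(c,6))
```

```text
0 28.6 0 [  6.7  10.1 -56.8  95.5 -10.2 -24.4] 0.131373
0 28.6 30 [  6.5   6.2 -58.3  95.5  -9.2 -23.9] 0.022038
0 28.6 60 [ 21.    2.  -58.3  67.1 -17.   -8. ] 0.021103
0 24 0 [ 11.4  10.1 -56.   78.9 -10.2 -12.2] 0.0
0 24 30 [ 21.1   6.3 -54.9  57.7 -16.    0.6] 0.0
0 24 60 [ 27.1   2.7 -53.   45.6 -21.9   8.1] 0.0
0 20 0 [ 23.   10.7 -50.2  43.4 -17.3  12.6] 0.0
0 20 30 [ 26.6   7.3 -48.2  34.9 -22.8  18.4] 0.0
0 20 60 [ 29.2   4.1 -46.2  29.7 -28.   21.9] 0.0
0 15 0 [ 25.9  12.3 -41.3  21.7 -26.4  31.4] 0.0
0 15 30 [ 27.1   9.3 -39.6  19.1 -31.1  33.3] 0.0
0 15 60 [ 28.2   6.5 -37.9  17.2 -35.6  34.6] 0.0
1 28.6 0 [  6.7  10.  -56.8  95.5 -10.3 155.6] 0.125967
1 28.6 30 [ 11.1   6.1 -58.3  86.1 -11.8 161.3] 0.036867
1 28.6 60 [ 21.1   2.  -58.3  66.9 -17.2 172.1] 0.020798
1 24 0 [ 11.6  10.1 -56.   78.5 -10.4 168. ] 0.0
1 24 30 [  23.3    6.4  -53.4   50.3  -17.7 -173.7] 0.021114
1 24 60 [  27.     2.6  -53.    45.6  -22.  -172. ] 0.0
1 20 0 [  23.    10.7  -50.2   43.5  -17.5 -167.5] 0.0
1 20 30 [  26.6    7.3  -48.2   35.1  -22.9 -161.7] 0.0
1 20 60 [  29.1    4.   -46.3   29.9  -28.1 -158.2] 0.0
1 15 0 [  25.9   12.3  -41.3   22.   -26.5 -148.8] 0.0
1 15 30 [  27.1    9.3  -39.6   19.3  -31.2 -146.8] 0.0
1 15 60 [  28.2    6.5  -37.9   17.4  -35.7 -145.5] 0.0
```

```bash
cat >> h.py <<'E'
def cov(sl,h=10,th=.5):
    r=sl+15.5; return np.array([-17+r*np.cos(th)-h*np.sin(th),0,69+r*np.sin(th)+h*np.cos(th)])
E
python3 - <<'E'
from h import *
delta(b2w(cov(33)),lean(20,1),.117)
E
```

```text
rot [0.0299 0.117  0.0246] shift [-0.0187  0.0267  0.0202] tcp [0.5513 0.0272 0.211 ]
```

```bash
python3 -m creep '[[0.03,0.117,0.025,-0.01,0.027,0,1],[0.03,0.117,0.025,-0.0187,0.0267,0.01,1],[0.03,0.117,0.025,-0.0187,0.0267,0.02,1],[0.03,0.117,0.025,-0.0187,0.0267,0.02,1],[0.03,0.117,0.025,-0.0187,0.0267,0.02,1]]'
python3 - <<'E'
from h import *
rep(); delta(b2w(cov(33)),lean(20,1),.117); delta(b2w(cov(33)),lean(20,1),.057)
E
```

```text
clock: 5.8
tool_pos: [0.5517, 0.0286, 0.2113]
orientation: [180.0, 20.0, 166.1]
force: [-0.4, -0.5, 0.4]
opening: 0.0879
t 5.8 tcp [0.5517 0.0286 0.2113] rpy [179.98  20.02 166.09] tipbox [  3.3   1.5 149.3] F [-0.4  -0.51  0.41] M [ 0.27  1.16 -0.01] open 0.0879 q [  28.7    4.6  -45.2   29.2  -28.3 -157. ]
rot [0.0009 0.0004 0.0015] shift [ 0.0001 -0.0015  0.0003] tcp [0.5513 0.0272 0.211 ]
rot [0.0009 0.0004 0.0015] shift [ 0.0001 -0.0015  0.0603] tcp [0.5712 0.0222 0.1546]
```

Reached cleanly. Going in along the tool axis, fingers open.

```bash
python3 -m creep '[[0,0,0,0,-0.001,0.015,1],[0,0,0,0,-0.001,0.03,1],[0,0,0,0,-0.001,0.045,1],[0,0,0,0,-0.001,0.052,1],[0,0,0,0,-0.001,0.058,1],[0,0,0,0,-0.001,0.060,1],[0,0,0,0,-0.001,0.060,1]]'
python3 - <<'E'
from h import *
from plant import ctrl
rep();delta(b2w(cov(33)),lean(20,1),.057)
cv2.imwrite('pics/side5.png',ctrl.snapshot('side'))
a=cv2.imread('pics/side5.png')[130:250,215:335];cv2.imwrite('pics/s5.png',cv2.resize(a,None,fx=5,fy=5,interpolation=2))
E
```

```text
clock: 6.38
tool_pos: [0.5702, 0.0207, 0.155]
orientation: [-180.0, 20.0, 166.0]
force: [-0.1, -1.0, 0.0]
opening: 0.0875
t 6.38 tcp [0.5702 0.0207 0.155 ] rpy [-179.99   20.02  166.  ] tipbox [23.2 -1.7 93. ] F [-0.08 -0.97  0.02] M [ 0.23  1.1  -0.03] open 0.0875 q [  22.8   10.3  -50.9   44.   -17.2 -167.8]
rot [-0.0002  0.0003 -0.    ] shift [-0.0004  0.0017  0.0006] tcp [0.5712 0.0222 0.1546]
```

View pics/s5.png

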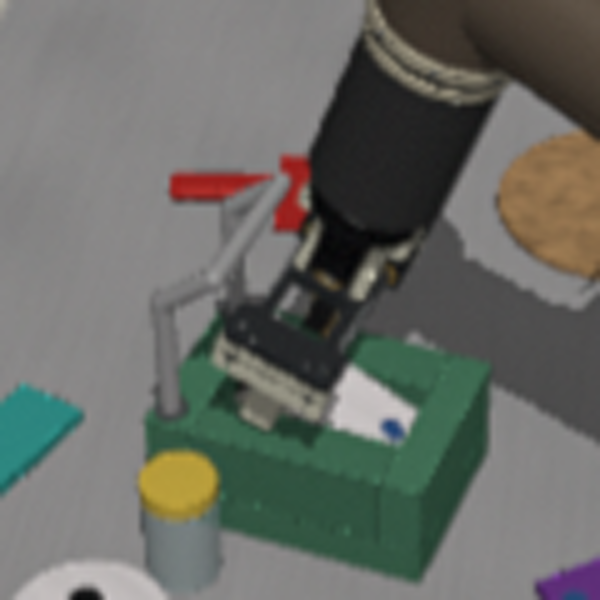

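```bash
python3 -m creep '[[0,0,0,0,0.001,0,0.5],[0,0,0,0,0.001,0,0],[0,0,0,0,0.001,0,0],[0,0,0,0,0.001,0,0],[0,0,0,0,0.001,0,0],[0,0,0,0,0.001,0,0],[0,0,0,0,0.001,0,0]]'
python3 - <<'E'
from h import *
rep()
E
```

```text
clock: 7.02
tool_pos: [0.5715, 0.0224, 0.1554]
orientation: [179.9, 20.1, 166.0]
force: [-1.5, 0.5, 0.8]
opening: 0.0555
t 7.02 tcp [0.5715 0.0224 0.1554] rpy [179.95  20.06 165.99] tipbox [24.1  0.3 93.4] F [-1.54  0.53  0.82] M [0.33 1.24 0.02] open 0.0555 q [  23.    10.4  -50.7   43.9  -17.2 -167.9]
```

```bash
python3 -m creep '[[0,0,0,-0.0017,0,-0.0047,0],[0,0,0,-0.0034,0,-0.0094,0],[0,0,0,-0.0051,0,-0.0141,0],[0,0,0,-0.0075,0,-0.0207,0],[0,0,0,-0.0096,0,-0.0263,0],[0,0,0,-0.0096,0,-0.0263,0]]'
python3 - <<'E'
from h import *
from plant import ctrl
rep()
cv2.imwrite('pics/side6.png',ctrl.snapshot('side'))
a=cv2.imread('pics/side6.png')[130:250,215:335];cv2.imwrite('pics/s6.png',cv2.resize(a,None,fx=5,fy=5,interpolation=2))
E
```

```text
clock: 7.52
tool_pos: [0.5717, 0.0225, 0.184]
orientation: [179.9, 20.1, 166.0]
force: [1.0, 0.3, -2.6]
opening: 0.0557
t 7.52 tcp [0.5717 0.0225 0.184 ] rpy [179.91  20.09 165.97] tipbox [ 24.4   0.6 122. ] F [ 1.01  0.26 -2.64] M [0.36 1.19 0.01] open 0.0557 q [  25.7    8.3  -46.4   33.8  -23.1 -159.5]
```

View pics/s6.png

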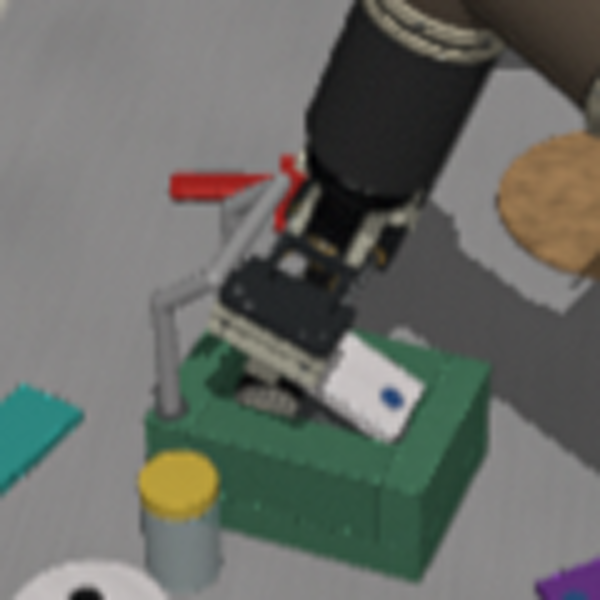

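```bash
python3 -m creep '[[0,0,0,0.002,0,-0.007,0],[0,0,0,0.0053,0,-0.0147,0],[0,0,0,0.012,0,-0.03,0],[0,0,0,0.021,0,-0.045,0],[0,0,0,0.028,0,-0.065,0],[0,0,0,0.0325,0,-0.0863,0],[0,0,0,0.0325,0,-0.0863,0]]'
python3 - <<'E'
from h import *
from plant import ctrl
rep()
cv2.imwrite('pics/w7.png',ctrl.snapshot('wrist'));cv2.imwrite('pics/side7.png',ctrl.snapshot('side'))
E
```

```text
clock: 8.15
tool_pos: [0.5123, 0.0374, 0.2567]
orientation: [179.8, 20.2, 166.0]
force: [0.1, 0.4, -1.6]
opening: 0.0555
t 8.15 tcp [0.5123 0.0374 0.2567] rpy [179.75  20.24 165.97] tipbox [-36.8   0.8 194.8] F [ 0.13  0.37 -1.6 ] M [0.4  1.14 0.04] open 0.0555 q [  33.6   -2.4  -44.5   25.1  -36.5 -156.5]
```

View pics/w7.png

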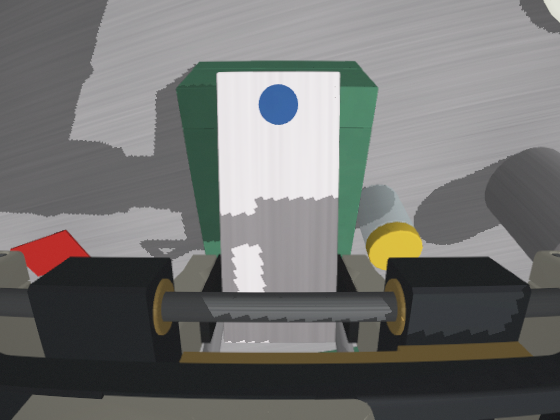

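View pics/side7.png

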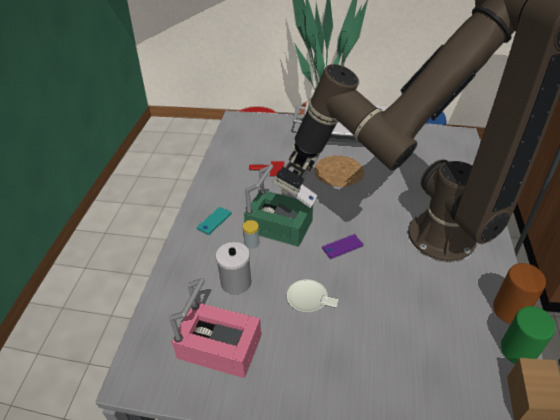

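Run:
```python
from h import *
from plant import ctrl
m=ctrl.camera_model('wrist');p,R,o=state()
pts={(-65,-28):(218,72),(-65,28):(339,72),(-50,0):(278.5,104)}
def f(v):
    x0,y0,z0,d,ps=v; out=[]
    for (s,y),uv in pts.items():
        l=np.array([-(s-33)*1e-3,y*1e-3,0]); l=Ro.from_euler('zy',[ps,d]).apply(l)+[x0,y0,z0]  # ref: top at s=33
        out+=list(proj(m,[p+R.apply(l)])[0]-uv)
    return np.r_[out,(v[2]-.051)*300,v[0]*200]
q=least_squares(f,[0,0,.051,0,0]);print(q.x[:3].round(4),np.degrees(q.x[3:]),f(q.x).round(1))
```

```text
[0.0024 0.0002 0.051 ] [-11.21869661   0.07201172] [ 0.  -0.1 -0.  -0.1 -0.   0.2  0.   0.5]
```

```bash
cat >> h.py <<'E'
def place(L,clear,mat=MAT):
    Rt=lean(L,1); ref=np.array([.0024,.0002,.051])
    # cover centre underside in tool
    d=np.radians(-11.2); c=ref+Ro.from_euler('y',d).apply([.033,0,.012])
    tgt=np.array([mat[0],mat[1],.008+clear]); tcp=tgt-Rt.apply(c)
    p,R,o=state(); print('rot',(R.inv()*Rt).as_rotvec().round(4),'shift',R.inv().apply(tcp-p).round(4),'tcp',tcp.round(4))
    return tcp,Rt
E
python3 - <<'E'
import kin;from kin import *
k,_,_=setup()
rep()
for L,c in((-8.5,.07),(-8.5,.004)):
    tcp,Rt=place(L,c); q,cc=ik(tcp,Rt,k,[-10,10,-25,0,-60,-90]);print(q.round(1),cc)
E
```

```text
t 8.25 tcp [0.5128 0.0372 0.2541] rpy [179.83  20.13 165.99] tipbox [-36.3   0.6 192.1] F [ 0.28 -0.95 -2.9 ] M [ 0.26  1.31 -0.04] open 0.0557 q [  33.5   -2.1  -44.6   25.2  -36.2 -156.5]
rot [0.0029 0.4997 0.0006] shift [ 0.0404 -0.3807  0.1039] tcp [ 0.419  -0.3314  0.1416]
[-16.9  20.3 -21.6   0.6 -56.6 -87.4] 9.629263454492499e-29
rot [0.0029 0.4997 0.0006] shift [ 0.0631 -0.3808  0.1658] tcp [ 0.419  -0.3314  0.0756]
[-17.   25.2 -24.9   0.7 -48.4 -87.6] 2.553507225021636e-21
```

```bash
python3 -m creep '[[0,0.04,0,0.001,-0.012,0.002,0],[0,0.08,0,0.002,-0.035,0.005,0],[0,0.13,0,0.004,-0.07,0.01,0],[0,0.19,0,0.006,-0.105,0.014,0],[0,0.25,0,0.008,-0.14,0.018,0],[0,0.31,0,0.01,-0.175,0.023,0],[0,0.37,0,0.012,-0.21,0.028,0],[0,0.42,0,0.014,-0.245,0.033,0],[0,0.47,0,0.016,-0.28,0.038,0],[0,0.5,0,0.018,-0.315,0.042,0],[0,0.5,0,0.02,-0.35,0.046,0],[0,0.5,0,0.0204,-0.37,0.049,0]]'
python3 - <<'E'
from h import *
rep();place(-8.5,.03);place(-8.5,.004)
E
```

```text
clock: 9.25
tool_pos: [0.4197, -0.3248, 0.1973]
orientation: [180.0, -8.8, 165.9]
force: [0.3, 0.3, -1.4]
opening: 0.0555
t 9.25 tcp [ 0.4197 -0.3248  0.1973] rpy [179.97  -8.82 165.85] tipbox [ -71.9 -373.3  132.1] F [ 0.25  0.29 -1.36] M [-0.12 -0.8   0.01] open 0.0555 q [-16.3  16.  -19.9   0.4 -62.9 -88. ]
rot [ 0.0008 -0.0056 -0.0025] shift [-0.0156 -0.0067  0.0944] tcp [ 0.419  -0.3314  0.1016]
rot [ 0.0008 -0.0056 -0.0025] shift [-0.0196 -0.0067  0.1201] tcp [ 0.419  -0.3314  0.0756]
```

```bash
python3 -m creep '[[0,0,0,-0.003,-0.004,0.02,0],[0,0,0,-0.007,-0.0067,0.045,0],[0,0,0,-0.011,-0.0067,0.065,0],[0,0,0,-0.014,-0.0067,0.085,0],[0,0,0,-0.0156,-0.0067,0.094,0],[0,0,0,-0.0156,-0.0067,0.094,0],[0,0,0,-0.0156,-0.0067,0.094,0]]'
python3 - <<'E'
from h import *
from plant import ctrl
rep();place(-8.5,.004)
cv2.imwrite('pics/w8.png',ctrl.snapshot('wrist'))
b=ctrl.snapshot('side');cv2.imwrite('pics/s8.png',cv2.resize(b[110:220,270:400],None,fx=5,fy=5,interpolation=2))
E
```

```text
clock: 9.83
tool_pos: [0.4208, -0.3286, 0.1041]
orientation: [180.0, -8.7, 166.0]
force: [0.7, -0.2, -1.2]
opening: 0.0556
t 9.83 tcp [ 0.4208 -0.3286  0.1041] rpy [179.97  -8.7  166.  ] tipbox [ -69.8 -376.8   38.9] F [ 0.68 -0.15 -1.16] M [-0.24 -0.7   0.01] open 0.0556 q [-16.7  22.6 -25.    0.5 -51.1 -87.6]
rot [ 0.0004 -0.0035 -0.    ] shift [-0.0033 -0.0031  0.0283] tcp [ 0.419  -0.3314  0.0756]
```

View pics/w8.png

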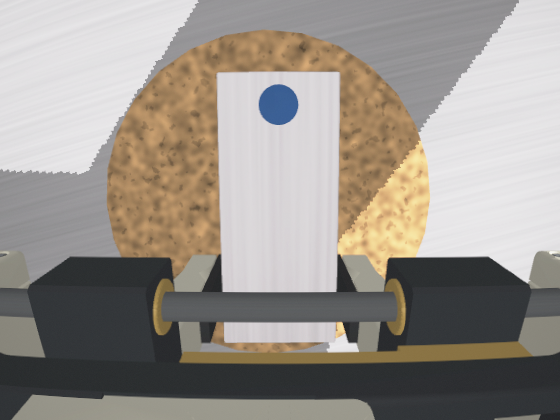

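View pics/s8.png

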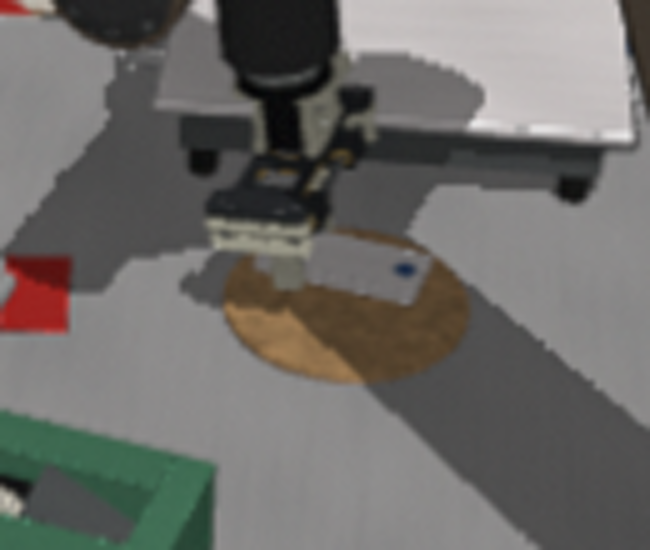

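```bash
python3 -m creep '[[0,0,0,-0.001,-0.003,0.006,0],[0,0,0,-0.002,-0.003,0.012,0],[0,0,0,-0.003,-0.003,0.018,0],[0,0,0,-0.003,-0.003,0.022,0],[0,0,0,-0.003,-0.003,0.025,0],[0,0,0,-0.003,-0.003,0.026,0],[0,0,0,-0.003,-0.003,0.026,0]]'
python3 - <<'E'
from h import *
rep();place(-8.5,.004)
E
```

```text
clock: 10.52
tool_pos: [0.4192, -0.331, 0.0781]
orientation: [180.0, -8.6, 166.0]
force: [0.6, -0.3, -1.9]
opening: 0.0555
t 10.52 tcp [ 0.4192 -0.331   0.0781] rpy [179.96  -8.64 166.01] tipbox [ -70.7 -379.5   12.9] F [ 0.61 -0.33 -1.93] M [-0.17 -0.71 -0.02] open 0.0555 q [-17.   24.6 -26.3   0.6 -47.7 -87.4]
rot [ 0.0007 -0.0025  0.0001] shift [-0.0003 -0.0004  0.0025] tcp [ 0.419  -0.3314  0.0756]
```

```bash
python3 -m creep '[[0,0,0,0,0,0.001,0],[0,0,0,0,0,0.002,0],[0,0,0,0,0,0.003,0],[0,0,0,0,0,0.003,0]]'
python3 - <<'E'
from h import *
rep();place(-8.5,.004)
E
```

```text
clock: 10.85
tool_pos: [0.4189, -0.331, 0.0755]
orientation: [180.0, -8.6, 166.0]
force: [-0.4, -0.4, -1.4]
opening: 0.0558
t 10.85 tcp [ 0.4189 -0.331   0.0755] rpy [179.96  -8.6  166.  ] tipbox [ -71.  -379.5   10.2] F [-0.42 -0.38 -1.41] M [-0.19 -0.68  0.  ] open 0.0558 q [-17.   24.8 -26.4   0.6 -47.3 -87.4]
rot [ 0.0007 -0.0017  0.0001] shift [-0.0002 -0.0004 -0.0002] tcp [ 0.419  -0.3314  0.0756]
```

```bash
python3 -m creep '[[0,0,0,0,0,0.001,0],[0,0,0,0,0,0.0015,0],[0,0,0,0,0,0.0015,0]]'
python3 - <<'E'
from h import *
from plant import ctrl
rep()
b=ctrl.snapshot('side');cv2.imwrite('pics/s9.png',cv2.resize(b[130:200,300:390],None,fx=8,fy=8,interpolation=2))
E
```

```text
clock: 11.1
tool_pos: [0.4189, -0.331, 0.0743]
orientation: [180.0, -8.6, 166.0]
force: [0.7, 0.6, 1.2]
opening: 0.0557
t 11.1 tcp [ 0.4189 -0.331   0.0743] rpy [179.97  -8.57 166.02] tipbox [ -70.9 -379.5    9.1] F [0.66 0.61 1.17] M [ 0.03 -0.47  0.  ] open 0.0557 q [-17.   24.9 -26.5   0.6 -47.1 -87.4]
```

View pics/s9.png

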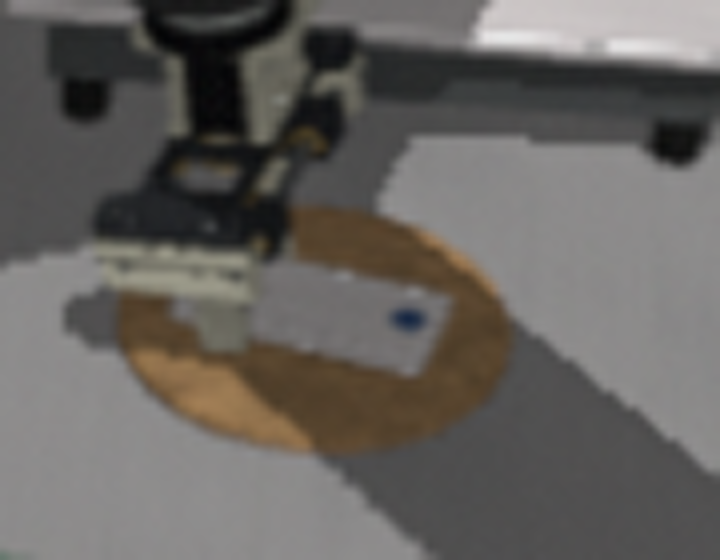

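The force rose from -1.4 N to +1.2 N, so the cover or the tips are touching the mat. Releasing now.

```bash
python3 -m creep '[[0,0,0,0,0,0,0.68],[0,0,0,0,0,0,0.72],[0,0,0,0,0,0,0.85],[0,0,0,0,0,0,0.95],[0,0,0,0,0,0,0.95],[0,0,0,0,0,0,0.95]]'
python3 - <<'E'
from h import *
from plant import ctrl
rep()
cv2.imwrite('pics/w10.png',ctrl.snapshot('wrist'))
b=ctrl.snapshot('side');cv2.imwrite('pics/s10.png',cv2.resize(b[130:200,300:390],None,fx=8,fy=8,interpolation=2))
E
```

```text
clock: 11.65
tool_pos: [0.4189, -0.331, 0.0743]
orientation: [180.0, -8.6, 166.0]
force: [0.5, 0.6, 4.6]
opening: 0.0812
t 11.65 tcp [ 0.4189 -0.331   0.0743] rpy [179.97  -8.57 166.01] tipbox [ -70.9 -379.5    9. ] F [0.52 0.62 4.6 ] M [-0.01 -0.36 -0.05] open 0.0812 q [-17.   24.9 -26.5   0.6 -47.1 -87.4]
```

View pics/s10.png

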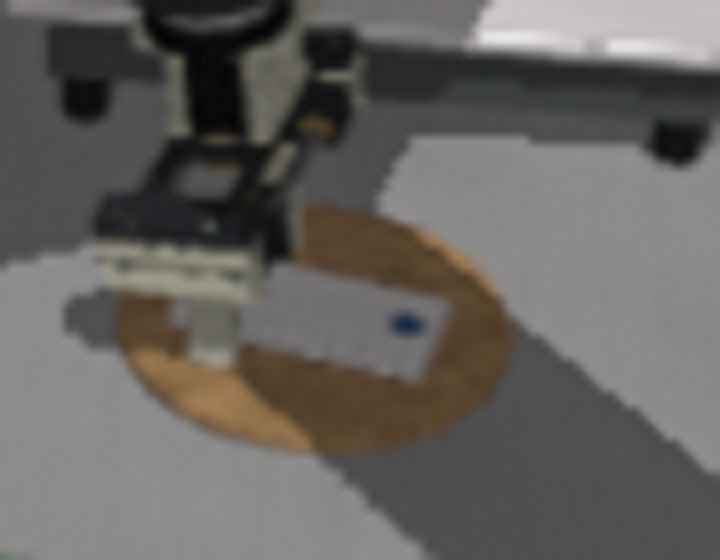

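View pics/w10.png

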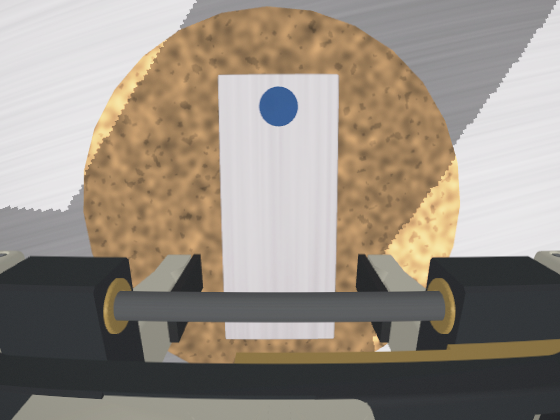

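```bash
python3 -m creep '[[0,0,0,0,0,-0.01,0.95],[0,0,0,0,0,-0.03,0.95],[0,0,0,0,0,-0.07,0.95],[0,-0.05,0,0,0,-0.11,0.95],[0,-0.1,0,0,0,-0.15,0.8],[0,-0.15,0,0,0,-0.17,0.5],[0,-0.15,0,0,0,-0.17,0.3],[0,-0.15,0,0,0,-0.17,0]]'
python3 - <<'E'
from h import *
from plant import ctrl
rep()
m=ctrl.camera_model('wrist');a=ctrl.snapshot('wrist')
cv2.imwrite('pics/w11.png',a)
b=ctrl.snapshot('side');cv2.imwrite('pics/side11.png',b);c=ctrl.snapshot('top');cv2.imwrite('pics/top11.png',c)
cv2.imwrite('pics/s11.png',np.vstack([cv2.resize(b[150:245,235:335],(600,570),interpolation=2)]))
cv2.imwrite('pics/t11.png',cv2.resize(c[165:250,250:360],(660,510),interpolation=2))
E
```

```text
clock: 12.42
tool_pos: [0.4433, -0.3371, 0.2442]
orientation: [180.0, 0.2, 166.0]
force: [-0.0, 0.7, -0.8]
opening: 0.0627
t 12.42 tcp [ 0.4433 -0.3371  0.2442] rpy [179.95   0.19 165.98] tipbox [ -35.7 -379.6  178.2] F [-0.    0.73 -0.81] M [0.03 0.04 0.04] open 0.0627 q [-17.1  11.5 -18.4  -0.1 -59.9 -86.8]
```

View pics/w11.png

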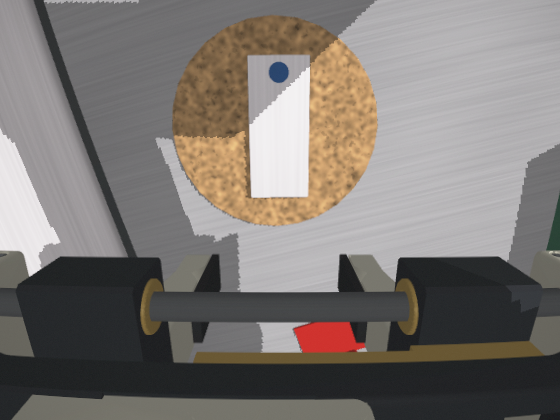

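View pics/s11.png

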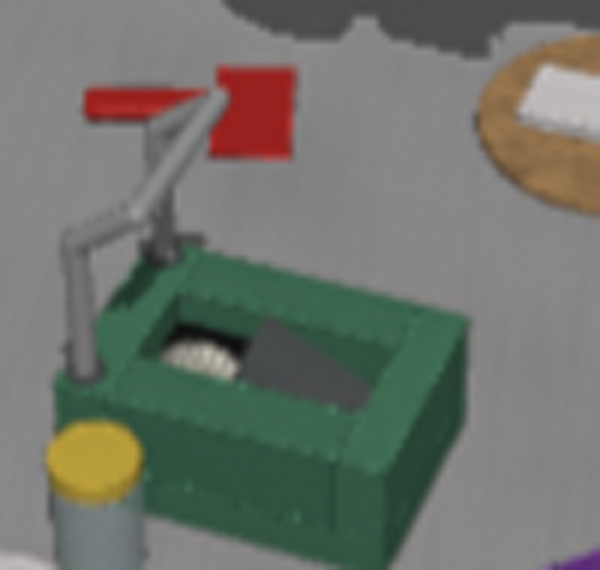

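View pics/t11.png

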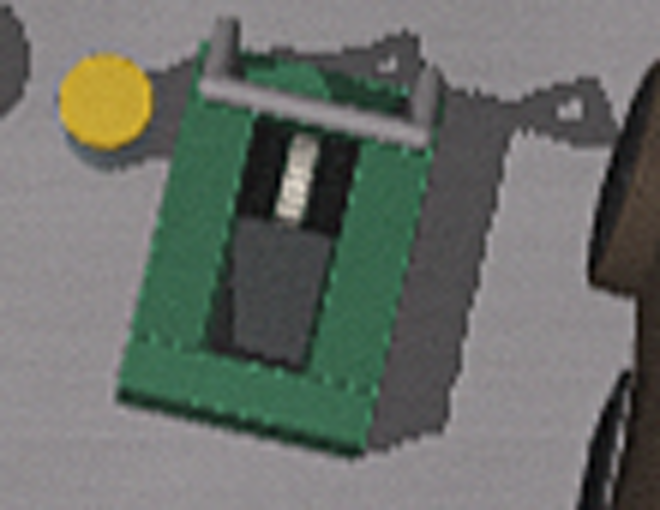

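```bash
cat >> h.py <<'E'
def tipc(x,z,L,half=1):
    # tcp for the lowest (-x) tip edge at box x mm, z mm rel. box top
    Rt=lean(L,half); c=np.array([.0095 if half else -.0095,0,.066])
    return b2w([x,0,85+z])-Rt.apply(c),Rt
def tdelta(x,z,L,half=1):
    tcp,Rt=tipc(x,z,L,half);p,R,o=state()
    print((x,z,L),'rot',(R.inv()*Rt).as_rotvec().round(4),'shift',R.inv().apply(tcp-p).round(4))
def corner(half=1):
    p,R,o=state();print('corner box',(w2b(p+R.apply([.0095 if half else -.0095,0,.066]))-[0,0,85]).round(1))
E
python3 - <<'E'
import kin;from kin import *
k,_,_=setup()
for L in(20,22,24,26):
    for x,z in((28,-20),(36,-20),(44,-20),(28,5),(28,40)):
        p,R=tipc(x,z,L);q,c=ik(p,R,k,[23,10,-50,44,-17,-167]);print(L,x,z,q.round(1),round(c,5))
E
```

```text
20 28 -20 [  18.5   14.   -51.2   53.5  -13.2 -173.7] 0.00072
20 36 -20 [  17.9   14.6  -50.6   54.   -13.  -173.6] 0.0
20 44 -20 [  17.8   15.2  -49.6   52.6  -13.2 -172.1] 0.0
20 28 5 [  22.5   11.7  -48.6   41.9  -17.8 -165.3] 0.0
20 28 40 [  25.4    8.7  -44.7   32.   -24.4 -157.4] 0.0
22 28 -20 [ 10.3  13.7 -54.2  78.   -9.2 169.4] 0.0
22 36 -20 [ 10.5  14.2 -53.4  76.4  -9.3 170.9] 0.0
22 44 -20 [ 10.7  14.8 -52.6  74.6  -9.5 172.4] 0.0
22 28 5 [  19.6   11.2  -51.5   53.   -14.8 -173.7] 0.00291
22 28 40 [  24.2    8.   -48.1   40.5  -21.  -164.6] 0.0
24 28 -20 [  4.2  13.7 -54.7  95.5  -7.5 157.6] 0.00476
24 36 -20 [  3.9  14.2 -54.   95.5  -7.4 158. ] 0.00292
24 44 -20 [  3.5  14.8 -53.3  95.5  -7.2 158.3] 0.00147
24 28 5 [ 11.9  10.9 -54.7  75.9 -10.7 170.3] 0.0
24 28 40 [  21.5    7.5  -51.4   51.6  -17.7 -173.3] 0.0
26 28 -20 [  5.1  13.5 -55.   95.5  -8.8 156.8] 0.08943
26 36 -20 [  4.7  14.1 -54.3  95.5  -8.6 157.1] 0.08133
26 44 -20 [  4.4  14.6 -53.5  95.5  -8.4 157.5] 0.07316
26 28 5 [  4.8  10.9 -55.4  95.5  -8.3 157.4] 0.00101
26 28 40 [ 15.5   7.1 -54.8  69.9 -13.6 173.7] 0.00331
```

Run:
```python
from h import *
from plant import ctrl
p,R,o=state();S=ctrl.camera_model('side')
b=cv2.imread('pics/side11.png')
for P,c in (((.0773,0,-.0933),(0,0,255)),((-.0773,0,-.0933),(255,0,0)),((.039,0,0),(0,255,255)),((-.039,0,0),(0,255,0))):
    uv=proj(S,[p+R.apply(P)])[0];print(P,uv.round()); 
    b[int(uv[1]),int(uv[0])]=c
cv2.imwrite('pics/z11.png',cv2.resize(b[60:170,260:400],None,fx=5,fy=5,interpolation=cv2.INTER_NEAREST))
```

```text
(0.0773, 0, -0.0933) [347.  98.]
(-0.0773, 0, -0.0933) [307.  91.]
(0.039, 0, 0) [336. 119.]
(-0.039, 0, 0) [316. 115.]
```

View pics/z11.png

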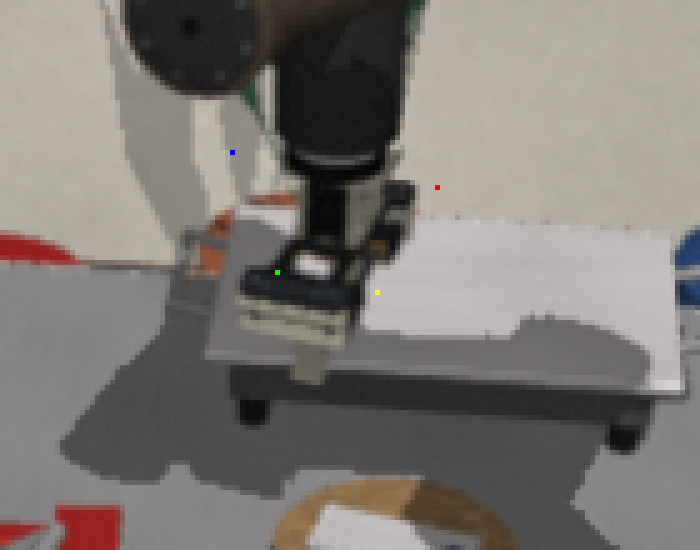

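No hardware shows at the camera's position (red mark), so turning the gripper half round to stay clear of the j6 limit is safe. I'll turn it while moving back towards the box.

```bash
python3 -m creep '[[0,0,-0.12,0.002,0.02,-0.016,0],[0,0,-0.24,0.004,0.04,-0.016,0],[0,0,-0.36,0.006,0.06,-0.016,0],[0,0,-0.48,0.008,0.08,-0.016,0],[0,0,-0.6,0.01,0.1,-0.016,0],[0,0,-0.72,0.012,0.12,-0.016,0],[0,0,-0.84,0.014,0.14,-0.016,0],[0,0,-0.96,0.016,0.16,-0.016,0],[0,0,-1.08,0.018,0.18,-0.016,0],[0,0,-1.2,0.02,0.2,-0.016,0],[0,0,-1.32,0.021,0.22,-0.016,0],[0,0,-1.44,0.021,0.239,-0.016,0]]'
python3 - <<'E'
from h import *
rep()
from plant import ctrl
T=ctrl.camera_model('top');q=proj(T,[b2w([x,0,85+z]) for x,z in((-70,0),(15,0),(15,5),(20,-23),(59,-23),(18,-23))])
print(((q-[250,165])*6).round().tolist())
S=ctrl.camera_model('side');q=proj(S,[b2w([x,y,85+z]) for x,y,z in((10,-20,0),(15,-20,0),(15,-20,5),(20,-20,5))])
print(((q-[235,150])*6).round().tolist())
p,R=tipc(-9.5,72.7,22,0)
tdelta(-9.5,72.7,22,0)
E
```

```text
clock: 13.57
tool_pos: [0.4803, -0.0992, 0.2568]
orientation: [179.8, -0.1, -111.1]
force: [0.3, 0.7, -0.2]
opening: -0.0001
t 13.57 tcp [ 0.4803 -0.0992  0.2568] rpy [ 1.7981e+02 -6.0000e-02 -1.1115e+02] tipbox [ -57.8 -139.8  190.8] F [ 0.28  0.67 -0.21] M [ 0.03  0.03 -0.03] open -0.0001 q [ 11.3   4.7 -24.9  -0.1 -60.6 -32.4]
[[252.0, 361.0], [288.0, 213.0], [288.0, 211.0], [288.0, 211.0], [304.0, 145.0], [287.0, 215.0]]
[[258.0, 322.0], [250.0, 320.0], [249.0, 313.0], [241.0, 311.0]]
(-9.5, 72.7, 22) rot [ 0.3285  0.2889 -1.6719] shift [-0.1427 -0.0146  0.0341]
```

```bash
python3 -m creep '[[0,0,-0.12,-0.01,0,0,0],[0,0,-0.24,-0.02,0,0,0],[0,0,-0.36,-0.03,0,0,0],[0,0,-0.48,-0.04,0,0,0],[0,0,-0.6,-0.05,0,0,0],[0,0,-0.72,-0.06,0,0,0],[0,0,-0.84,-0.07,0,0,0],[0,0,-0.96,-0.08,0,0,0],[0,0,-1.08,-0.09,0,0,0],[0,0,-1.2,-0.1,0.01,0,0],[0,0,-1.32,-0.11,0.02,0,0],[0,0,-1.44,-0.12,0.03,0,0]]'
python3 - <<'E'
from h import *
rep()
tdelta(-9.5,72.7,22,0)
E
```

```text
clock: 14.57
tool_pos: [0.4962, 0.0228, 0.2565]
orientation: [179.8, 0.2, -28.7]
force: [0.3, 0.2, -0.3]
opening: 0.0009
t 14.57 tcp [0.4962 0.0228 0.2565] rpy [ 1.7984e+02  1.7000e-01 -2.8670e+01] tipbox [-71.9 -17.7 190.5] F [ 0.31  0.19 -0.27] M [-0.06  0.09  0.02] open 0.0009 q [ 25.3   5.4 -24.2  -0.  -60.7  36. ]
(-9.5, 72.7, 22) rot [ 0.0515  0.3851 -0.2525] shift [ 0.0404 -0.0288  0.0339]
```

```bash
python3 -m creep '[[0.01,0.08,-0.06,0,-0.01,0,0],[0.025,0.18,-0.12,0,-0.02,0,0],[0.04,0.28,-0.19,0.01,-0.0288,0,0],[0.0515,0.385,-0.2525,0.02,-0.0288,0.01,0],[0.0515,0.385,-0.2525,0.03,-0.0288,0.02,0],[0.0515,0.385,-0.2525,0.0404,-0.0288,0.034,0],[0.0515,0.385,-0.2525,0.0404,-0.0288,0.034,0],[0.0515,0.385,-0.2525,0.0404,-0.0288,0.034,0]]'
python3 - <<'E'
from h import *
from plant import ctrl
rep();corner(0)
tdelta(-9.5,72.7,22,0);tdelta(26,-14,22,0)
a=ctrl.snapshot('wrist');cv2.imwrite('pics/w12.png',a)
E
```

```text
clock: 15.23
tool_pos: [0.5456, 0.0272, 0.2225]
orientation: [180.0, -22.0, -14.4]
force: [1.0, -0.3, 0.3]
opening: 0.0007
t 15.23 tcp [0.5456 0.0272 0.2225] rpy [179.95 -22.   -14.37] tipbox [-1.000e-01 -1.500e+00  1.613e+02] F [ 1.   -0.32  0.28] M [0.26 1.31 0.01] open 0.0007 q [ 28.9   2.6 -47.6  33.7 -27.6  18.2]
corner box [-8.9 -1.5 72.7]
(-9.5, 72.7, 22) rot [ 0.0032  0.     -0.006 ] shift [-0.0006 -0.0013 -0.0002]
(26, -14, 22) rot [ 0.0032  0.     -0.006 ] shift [-0.0001 -0.0016  0.0935]
```

View pics/w12.png

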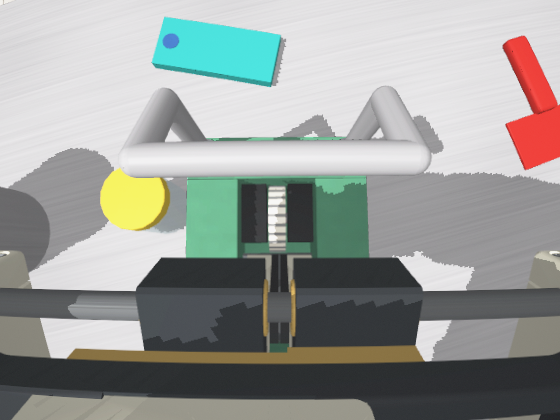

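```bash
python3 -m creep '[[0.003,0,-0.006,0,-0.0015,0.02,0],[0.003,0,-0.006,0,-0.0015,0.04,0],[0.003,0,-0.006,0,-0.0015,0.06,0],[0.003,0,-0.006,0,-0.0015,0.075,0],[0.003,0,-0.006,0,-0.0015,0.085,0],[0.003,0,-0.006,0,-0.0015,0.09,0],[0.003,0,-0.006,0,-0.0015,0.0935,0],[0.003,0,-0.006,0,-0.0015,0.0935,0]]'
python3 - <<'E'
from h import *
from plant import ctrl
rep();corner(0)
tdelta(26,-20,22,0);tdelta(41,-20,22,0)
a=ctrl.snapshot('wrist');cv2.imwrite('pics/w13.png',a)
b=ctrl.snapshot('side');cv2.imwrite('pics/s13.png',cv2.resize(b[120:230,225:335],None,fx=5,fy=5,interpolation=2))
E
```

```text
clock: 15.95
tool_pos: [0.5815, 0.0201, 0.1377]
orientation: [-179.9, -22.2, -14.0]
force: [-0.4, -0.7, -0.0]
opening: 0.0002
t 15.95 tcp [0.5815 0.0201 0.1377] rpy [-179.87  -22.22  -14.04] tipbox [36.7  0.6 76.6] F [-0.38 -0.7  -0.02] M [-0.    1.34 -0.03] open 0.0002 q [  8.1  11.6 -56.9  84.7  -8.1 -15.2]
corner box [ 27.9   0.6 -12. ]
(26, -20, 22) rot [-0.002  -0.0038 -0.0007] shift [-0.0045  0.0005  0.0067]
(41, -20, 22) rot [-0.002  -0.0038 -0.0007] shift [0.0094 0.0005 0.0124]
```

View pics/w13.png

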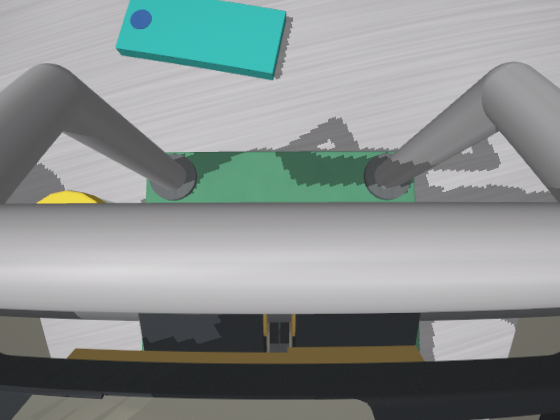

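View pics/s13.png

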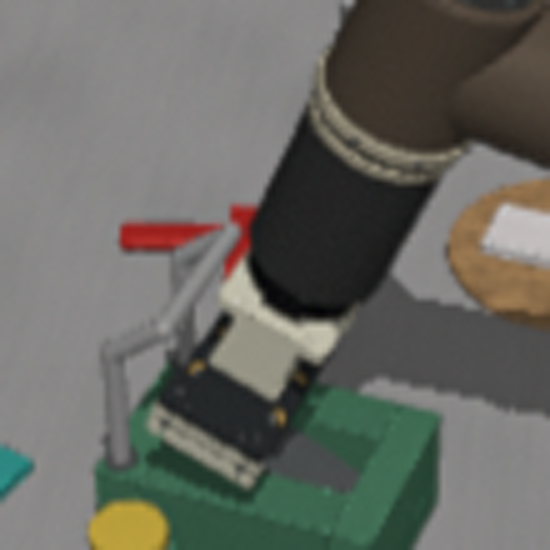

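```bash
python3 -m creep '[[0,0,0,-0.0015,0,0.0037,0],[0,0,0,-0.003,0,0.0065,0],[0,0,0,-0.003,0,0.0065,0]]'
python3 - <<'E'
from h import *
rep();corner(0)
tdelta(28,-20,22,0);tdelta(41,-20,22,0)
E
```

```text
clock: 16.3
tool_pos: [0.5811, 0.0202, 0.1316]
orientation: [-179.7, -22.2, -14.3]
force: [-0.4, -1.1, 0.0]
opening: 0.0007
t 16.3 tcp [0.5811 0.0202 0.1316] rpy [-179.73  -22.2   -14.3 ] tipbox [36.2  0.6 70.5] F [-0.42 -1.08  0.01] M [ 0.06  1.38 -0.1 ] open 0.0007 q [  3.7  12.1 -57.2  95.2  -6.5 -22. ]
corner box [ 27.4   0.7 -18.1]
(28, -20, 22) rot [-0.0027 -0.0036 -0.0048] shift [0.     0.0005 0.002 ]
(41, -20, 22) rot [-0.0027 -0.0036 -0.0048] shift [0.0121 0.0004 0.007 ]
```

Run:
```python
import kin;from kin import *
k,_,_=setup()
q0=state()[2]['joint_pos']
tdelta(28,-18,20.5,0);tdelta(28,-20.5,20.5,0);tdelta(37,-20.5,20.5,0)
for L in(19.5,20.5,21.2):
  for x,z in((27,-18),(28,-21),(40,-21)):
    p,R=tipc(x,z,L,0);q,c=ik(p,R,k,q0);print(L,x,z,q.round(1),round(c,5))
```

```text
(28, -18, 20.5) rot [-0.0028 -0.0297 -0.0047] shift [0.0025 0.0005 0.0005]
(28, -20.5, 20.5) rot [-0.0028 -0.0297 -0.0047] shift [0.0016 0.0005 0.0028]
(37, -20.5, 20.5) rot [-0.0028 -0.0297 -0.0047] shift [0.0099 0.0004 0.0062]
19.5 27 -18 [ 19.7  13.9 -50.5  49.6 -14.    9.1] 0.0
19.5 28 -21 [ 19.1  14.2 -50.8  51.4 -13.4   7.9] 0.0
19.5 40 -21 [ 18.9  15.1 -49.2  49.3 -13.8  10.2] 0.0
20.5 27 -18 [ 16.9  13.6 -52.3  59.2 -12.    2.2] 0.0
20.5 28 -21 [ 16.   14.  -52.5  61.5 -11.4   0.6] 0.0
20.5 40 -21 [ 16.1  14.9 -51.1  59.1 -11.7   3. ] 0.0
21.2 27 -18 [ 14.3  13.5 -53.4  66.9 -10.7  -3.2] 0.0
21.2 28 -21 [ 13.2  13.9 -53.5  69.6 -10.1  -4.9] 0.0
21.2 40 -21 [ 13.5  14.7 -52.2  67.  -10.4  -2.5] 0.0
```

```bash
python3 -m creep '[[-0.0015,-0.015,-0.0025,0.001,0,0,0],[-0.003,-0.03,-0.005,0.0025,0,0.0005,0],[-0.003,-0.03,-0.005,0.0025,0,0.0005,0],[-0.003,-0.03,-0.005,0.0016,0,0.0028,0],[-0.003,-0.03,-0.005,0.0016,0,0.0028,0],[-0.003,-0.03,-0.005,0.0016,0,0.0028,0]]'
python3 - <<'E'
from h import *
rep();corner(0)
tdelta(28,-20.5,20.5,0);tdelta(37,-20.5,20.5,0)
E
```

```text
clock: 16.8
tool_pos: [0.5835, 0.022, 0.1299]
orientation: [179.9, -20.5, -13.5]
force: [-0.3, 1.8, 2.3]
opening: 0.0002
t 16.8 tcp [0.5835 0.022  0.1299] rpy [179.89 -20.52 -13.46] tipbox [36.4  2.9 68.1] F [-0.27  1.75  2.29] M [0.96 1.27 0.32] open 0.0002 q [ 14.2  13.  -55.   68.4 -10.2  -4.2]
corner box [ 27.5   2.8 -20.3]
(28, -20.5, 20.5) rot [-0.0014 -0.0003  0.0088] shift [0.0004 0.0028 0.0004]
(37, -20.5, 20.5) rot [-0.0014 -0.0003  0.0088] shift [0.0088 0.0029 0.0036]
```

```bash
python3 -m creep '[[0,0,0,0.0018,0,0.0007,0],[0,0,0,0.0036,0,0.0014,0],[0,0,0,0.0054,0,0.0022,0],[0,0,0,0.0072,0,0.003,0],[0,0,0,0.009,0,0.0037,0],[0,0,0,0.0095,0,0.0039,0]]'
python3 - <<'E'
from h import *
from plant import ctrl
rep();corner(0)
a=ctrl.snapshot('wrist');cv2.imwrite('pics/w14.png',a)
E
```

```text
clock: 17.3
tool_pos: [0.5938, 0.0181, 0.1291]
orientation: [179.9, -20.5, -13.7]
force: [0.5, 3.5, 3.3]
opening: 0.0004
t 17.3 tcp [0.5938 0.0181 0.1291] rpy [179.93 -20.48 -13.71] tipbox [47.3  1.5 67.3] F [0.47 3.46 3.28] M [1.07 0.82 0.35] open 0.0004 q [ 14.5  13.9 -53.6  65.8 -10.5  -2. ]
corner box [ 38.4   1.5 -21. ]
```

View pics/w14.png

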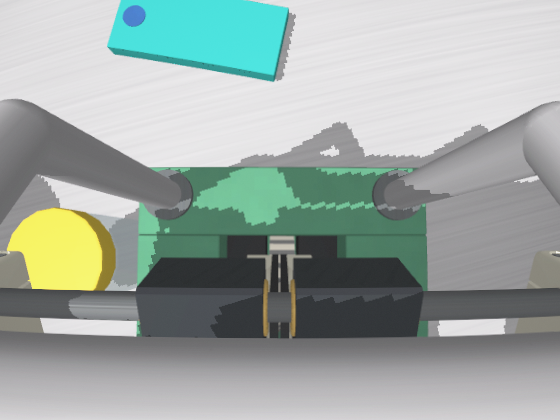

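```bash
python3 -m creep '[[0,0,0,0.0021,0,-0.0056,0],[0,0,0,-0.0035,0,-0.0077,0],[0,0,0,-0.0091,0,-0.0098,0],[0,0,0,-0.0091,0,-0.0098,0],[0,0,0,-0.0108,0,-0.005,0],[0,0,0,-0.0112,0,-0.0042,0],[0,0,0,-0.0095,0,-0.0035,0],[0,0,0,-0.0076,0,-0.0028,0],[0,0,0,-0.0056,0,-0.0021,0],[0,0,0,-0.0038,0,-0.0014,0],[0,0,0,-0.0019,0,-0.0007,0],[0,0,0,0,0,0,0]]'
python3 - <<'E'
from h import *
rep();corner(0)
E
```

```text
clock: 18.35
tool_pos: [0.5933, 0.0178, 0.1289]
orientation: [179.9, -20.5, -13.7]
force: [-0.5, -0.7, 3.4]
opening: 0.0006
t 18.35 tcp [0.5933 0.0178 0.1289] rpy [179.87 -20.45 -13.71] tipbox [46.8  1.1 67. ] F [-0.53 -0.73  3.39] M [-0.43  1.19 -0.22] open 0.0006 q [ 14.5  13.8 -53.6  65.7 -10.6  -2. ]
corner box [ 37.9   1.  -21.3]
```

```bash
python3 -m creep '[[0,0,0,0.0021,0,-0.0056,0],[0,0,0,-0.0035,0,-0.0077,0],[0,0,0,-0.0091,0,-0.0098,0],[0,0,0,-0.0091,0,-0.0098,0],[0,0,0,-0.0108,0,-0.005,0],[0,0,0,-0.0112,0,-0.0042,0],[0,0,0,-0.0095,0,-0.0035,0],[0,0,0,-0.0076,0,-0.0028,0],[0,0,0,-0.0056,0,-0.0021,0],[0,0,0,-0.0038,0,-0.0014,0],[0,0,0,-0.0019,0,-0.0007,0],[0,0,0,0.0005,0,0,0]]'
python3 - <<'E'
from h import *
from plant import ctrl
rep();corner(0)
a=ctrl.snapshot('wrist');cv2.imwrite('pics/w15.png',cv2.resize(a[200:280,200:360],None,fx=5,fy=5,interpolation=2))
E
```

```text
clock: 19.35
tool_pos: [0.5939, 0.0179, 0.1291]
orientation: [179.9, -20.5, -13.7]
force: [0.3, 0.7, 3.6]
opening: 0.0006
t 19.35 tcp [0.5939 0.0179 0.1291] rpy [179.89 -20.46 -13.7 ] tipbox [47.3  1.3 67.3] F [0.32 0.69 3.58] M [0.34 1.   0.04] open 0.0006 q [ 14.6  13.9 -53.5  65.3 -10.6  -1.7]
corner box [ 38.4   1.3 -21. ]
```

View pics/w15.png

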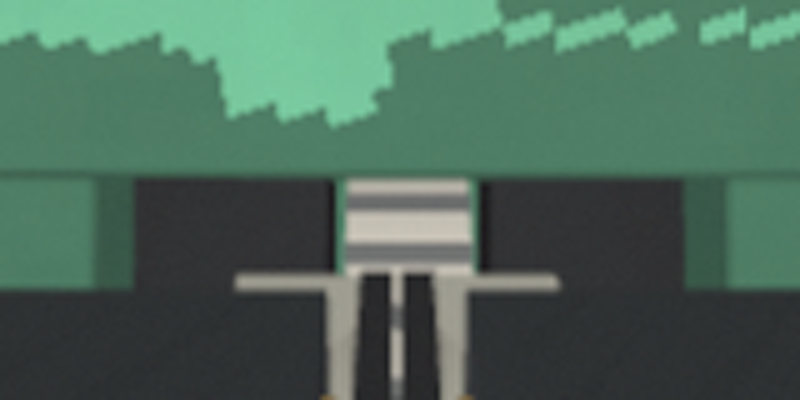

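```bash
python3 -m creep '[[0,0,0,0.0021,0,-0.0056,0],[0,0,0,-0.01,0,-0.02,0],[0,0,0,-0.012,0,-0.05,0],[0,0,0,-0.012,0,-0.08,0],[0,0,0,-0.012,0,-0.098,0],[0,0,0,-0.012,0,-0.098,0]]'
python3 - <<'E'
from h import *
from plant import ctrl
rep();corner(0)
a=ctrl.snapshot('wrist');cv2.imwrite('pics/w16.png',cv2.resize(a[150:300,180:380],None,fx=4,fy=4,interpolation=2))
E
```

```text
clock: 19.9
tool_pos: [0.5498, 0.0308, 0.2204]
orientation: [-179.8, -20.6, -13.7]
force: [0.7, 0.2, -0.3]
opening: 0.0005
t 19.9 tcp [0.5498 0.0308 0.2204] rpy [-179.83  -20.65  -13.7 ] tipbox [  1.7   3.5 158.6] F [ 0.69  0.17 -0.32] M [0.3  1.1  0.06] open 0.0005 q [ 29.2   3.5 -45.2  29.5 -28.9  22.7]
corner box [-7.2  3.5 70.3]
```

View pics/w16.png

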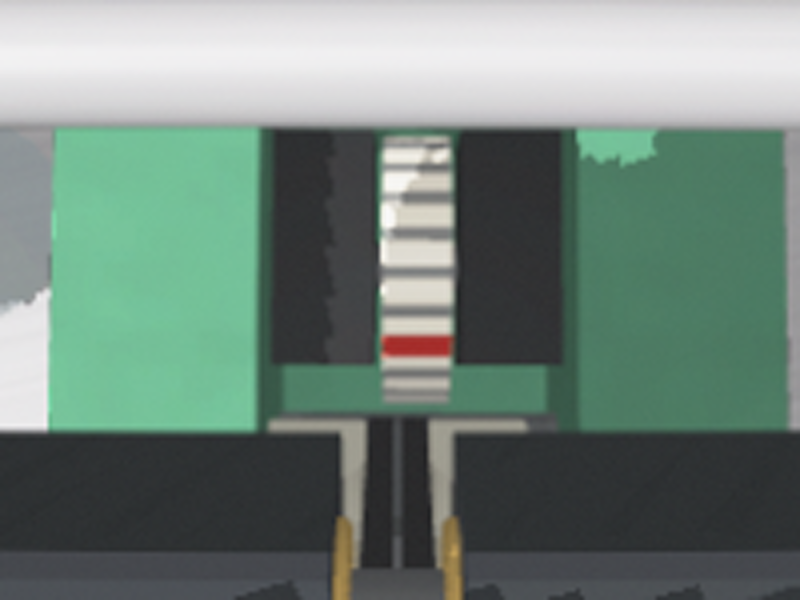

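```bash
cat >> h.py <<'E'
def wheelrow():
    from plant import ctrl
    m=ctrl.camera_model('wrist')
    for f in np.arange(-.3,1.0,.1): 
        print(round(2-f,1),proj(m,[b2w([40-30*np.sin(f),0,85-46+30*np.cos(f)])])[0].round(1),end=' ')
E
python3 - <<'E'
from h import *
wheelrow(); print(180+417/4,150+345/4);tdelta(26.5,-15,20.5,0);tdelta(26.5,-21,20.5,0)
E
```

```text
2.3 [283.7 200.1] 2.2 [283.7 203.6] 2.1 [283.7 207.2] 2.0 [283.7 210.9] 1.9 [283.7 214.6] 1.8 [283.7 218.4] 1.7 [283.7 222. ] 1.6 [283.6 225.6] 1.5 [283.6 229. ] 1.4 [283.6 232.2] 1.3 [283.5 235.2] 1.2 [283.5 237.9] 1.1 [283.4 240.3] 284.25 236.25
(26.5, -15, 20.5) rot [-0.0034 -0.0016  0.0052] shift [0.0023 0.003  0.09  ]
(26.5, -21, 20.5) rot [-0.0034 -0.0016  0.0052] shift [0.0001 0.003  0.0956]
```

```bash
python3 -m creep '[[-0.003,-0.002,0.005,0.0023,0.003,0.025,0],[-0.003,-0.002,0.005,0.0023,0.003,0.05,0],[-0.003,-0.002,0.005,0.0023,0.003,0.07,0],[-0.003,-0.002,0.005,0.0023,0.003,0.083,0],[-0.003,-0.002,0.005,0.0023,0.003,0.088,0],[-0.003,-0.002,0.005,0.0023,0.003,0.09,0],[-0.003,-0.002,0.005,0.0023,0.003,0.09,0]]'
python3 - <<'E'
from h import *
rep();corner(0);tdelta(27,-21,20.5,0);tdelta(39,-21,20.5,0)
E
```

```text
clock: 20.53
tool_pos: [0.58, 0.0168, 0.1304]
orientation: [179.7, -20.1, -14.0]
force: [-1.0, 1.3, 1.4]
opening: 0.0003
t 20.53 tcp [0.58   0.0168 0.1304] rpy [179.72 -20.08 -14.02] tipbox [33.8 -3.4 68.4] F [-0.96  1.3   1.43] M [0.64 1.33 0.14] open 0.0003 q [ 16.   12.8 -54.4  62.4 -11.5  -0.4]
corner box [ 24.8  -3.4 -19.9]
(27, -21, 20.5) rot [ 0.005   0.0073 -0.0003] shift [ 0.0012 -0.0031  0.0017]
(39, -21, 20.5) rot [ 0.005   0.0073 -0.0003] shift [ 0.0124 -0.0031  0.0058]
```

```bash
python3 -m creep '[[0.003,0.005,0,0,-0.003,0.0015,0],[0.003,0.005,0,0.002,-0.003,0.002,0],[0.003,0.005,0,0.004,-0.003,0.0027,0],[0.003,0.005,0,0.006,-0.003,0.0034,0],[0.003,0.005,0,0.008,-0.003,0.0042,0],[0.003,0.005,0,0.01,-0.003,0.005,0],[0.003,0.005,0,0.0122,-0.003,0.0058,0],[0.003,0.005,0,0.0122,-0.003,0.0058,0]]'
python3 - <<'E'
from h import *
rep();corner(0)
E
```

```text
clock: 21.2
tool_pos: [0.5956, 0.0175, 0.132]
orientation: [-180.0, -20.6, -14.0]
force: [0.2, -1.0, 2.5]
opening: 0.0007
t 21.2 tcp [0.5956 0.0175 0.132 ] rpy [-179.99  -20.63  -14.02] tipbox [49.3  1.4 70.3] F [ 0.16 -1.01  2.51] M [-0.49  0.98 -0.23] open 0.0007 q [ 15.1  13.8 -53.1  63.7 -11.   -0.8]
corner box [ 40.4   1.4 -18.1]
```

```bash
python3 -m creep '[[0,0,0,0.0014,0,-0.0037,0],[0,0,0,-0.005,0,-0.006,0],[0,0,0,-0.0112,0,-0.0084,0],[0,0,0,-0.0112,0,-0.0084,0],[0,0,0,-0.0137,0,-0.0019,0],[0,0,0,-0.0137,0,-0.0019,0],[0,0,0,-0.0117,0,-0.0012,0],[0,0,0,-0.0097,0,-0.0005,0],[0,0,0,-0.0077,0,0.0002,0],[0,0,0,-0.0057,0,0.001,0],[0,0,0,-0.0037,0,0.0018,0],[0,0,0,-0.002,0,0.0024,0]]'
python3 - <<'E'
from h import *
rep();corner(0)
E
```

```text
clock: 22.2
tool_pos: [0.5944, 0.0178, 0.129]
orientation: [-180.0, -20.6, -14.0]
force: [-2.6, 1.1, 3.9]
opening: 0.0002
t 22.2 tcp [0.5944 0.0178 0.129 ] rpy [-180.    -20.62  -14.01] tipbox [48.   1.4 67.2] F [-2.61  1.11  3.94] M [ 0.34  1.85 -0.06] open 0.0002 q [ 13.7  13.8 -53.8  67.8 -10.2  -3.7]
corner box [ 39.1   1.4 -21.1]
```

```bash
python3 -m creep '[[0,0,0,0.0021,0,-0.0056,0],[0,0,0,-0.0035,0,-0.0077,0],[0,0,0,-0.0091,0,-0.0098,0],[0,0,0,-0.0091,0,-0.0098,0],[0,0,0,-0.0108,0,-0.005,0],[0,0,0,-0.0112,0,-0.0042,0],[0,0,0,-0.0095,0,-0.0035,0],[0,0,0,-0.0076,0,-0.0028,0],[0,0,0,-0.0056,0,-0.0021,0],[0,0,0,-0.0038,0,-0.0014,0],[0,0,0,-0.0019,0,-0.0007,0],[0,0,0,0,0,0,0]]'
python3 - <<'E'
from h import *
rep();corner(0)
E
python3 -m creep '[[0,0,0,0.0021,0,-0.0056,0],[0,0,0,-0.01,0,-0.02,0],[0,0,0,-0.012,0,-0.05,0],[0,0,0,-0.012,0,-0.08,0],[0,0,0,-0.012,0,-0.098,0],[0,0,0,-0.012,0,-0.098,0]]'
python3 - <<'E'
from h import *
from plant import ctrl
rep();corner(0)
a=ctrl.snapshot('wrist');cv2.imwrite('pics/w17.png',cv2.resize(a[150:300,180:380],None,fx=4,fy=4,interpolation=2))
wheelrow()
E
```

```text
clock: 23.2
tool_pos: [0.5944, 0.0178, 0.1291]
orientation: [-180.0, -20.6, -14.0]
force: [-2.4, 1.3, 2.8]
opening: 0.0003
t 23.2 tcp [0.5944 0.0178 0.1291] rpy [-180.    -20.63  -14.  ] tipbox [48.1  1.4 67.3] F [-2.42  1.27  2.79] M [ 0.31  1.89 -0.02] open 0.0003 q [ 13.7  13.8 -53.8  67.8 -10.2  -3.7]
corner box [ 39.2   1.4 -21. ]
clock: 23.7
tool_pos: [0.5508, 0.0313, 0.221]
orientation: [-179.6, -20.9, -14.0]
force: [1.0, 0.6, 0.5]
opening: 0.0009
t 23.7 tcp [0.5508 0.0313 0.221 ] rpy [-179.65  -20.87  -14.  ] tipbox [  2.7   4.3 159.3] F [1.   0.6  0.49] M [0.32 1.18 0.14] open 0.0009 q [ 29.2   3.5 -45.4  29.9 -28.6  22. ]
corner box [-6.1  4.3 70.9]
2.3 [284.9 202. ] 2.2 [284.9 205.5] 2.1 [284.9 209.1] 2.0 [284.9 212.8] 1.9 [284.9 216.5] 1.8 [284.9 220.2] 1.7 [284.9 223.9] 1.6 [284.9 227.5] 1.5 [284.9 230.9] 1.4 [284.8 234.1] 1.3 [284.8 237. ] 1.2 [284.8 239.7] 1.1 [284.7 242.1]
```

View pics/w17.png

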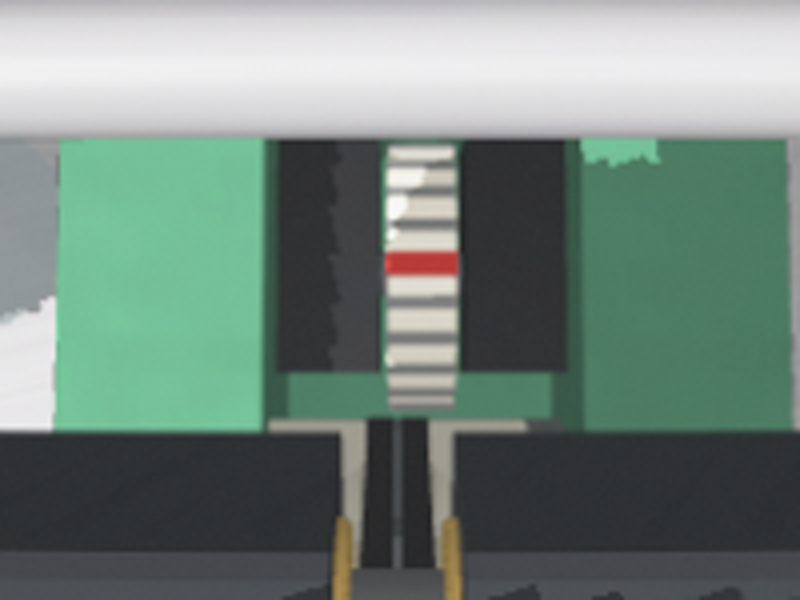

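Run:
```python
from h import *
from plant import ctrl
m=ctrl.camera_model('wrist')
q=proj(m,[b2w([18,0,85-23]),b2w([18,30,85-23]),b2w([18,-30,85-23]),b2w([18,30,85])]);print(q.round(1),((q-[180,150])*4).round())
tdelta(26.5,-15,20.5,0);tdelta(27,-21,20.5,0)
```

```text
[[284.8 240.3]
 [248.2 240.2]
 [321.4 240.3]
 [245.2 240.2]] [[419. 361.]
 [273. 361.]
 [566. 361.]
 [261. 361.]]
(26.5, -15, 20.5) rot [-0.0048 -0.0058  0.0002] shift [0.0009 0.0039 0.0903]
(27, -21, 20.5) rot [-0.0048 -0.0058  0.0002] shift [-0.0008  0.0039  0.0961]
```

With the floor edge as reference (seen 2.7 px lower than predicted), the red rib reads about 2.0 rad. One more confirming stroke, then I'll check that the rib hasn't moved.

```bash
python3 -m creep '[[-0.004,-0.004,0,0.0009,0.003,0.025,0],[-0.004,-0.004,0,0.0009,0.003,0.05,0],[-0.004,-0.004,0,0.0009,0.003,0.07,0],[-0.004,-0.004,0,0.0009,0.003,0.083,0],[-0.004,-0.004,0,0.0009,0.003,0.087,0],[-0.004,-0.004,0,0.0009,0.003,0.088,0],[-0.004,-0.004,0,0.0009,0.003,0.088,0]]'
python3 - <<'E'
from h import *
rep();corner(0);tdelta(28,-21,20.5,0);tdelta(39,-21,20.5,0)
E
```

```text
clock: 24.33
tool_pos: [0.5794, 0.0171, 0.1329]
orientation: [179.7, -20.3, -14.1]
force: [0.5, -0.4, -0.8]
opening: 0.0006
t 24.33 tcp [0.5794 0.0171 0.1329] rpy [179.7  -20.25 -14.06] tipbox [33.3 -3.3 71. ] F [ 0.51 -0.42 -0.78] M [0.2  1.26 0.  ] open 0.0006 q [ 16.4  12.6 -54.3  61.8 -11.8  -0.2]
corner box [ 24.4  -3.3 -17.3]
(28, -21, 20.5) rot [ 0.0056  0.0043 -0.001 ] shift [ 0.0018 -0.003   0.0047]
(39, -21, 20.5) rot [ 0.0056  0.0043 -0.001 ] shift [ 0.0121 -0.003   0.0085]
```

```bash
python3 -m creep '[[0.003,0.003,0,0,-0.002,0.002,0],[0.003,0.003,0,0.0018,-0.002,0.0047,0],[0.003,0.003,0,0.0018,-0.002,0.0047,0],[0.003,0.003,0,0.0038,-0.002,0.0055,0],[0.003,0.003,0,0.0058,-0.002,0.0062,0],[0.003,0.003,0,0.0078,-0.002,0.007,0],[0.003,0.003,0,0.0098,-0.002,0.0077,0],[0.003,0.003,0,0.0115,-0.002,0.0083,0],[0.003,0.003,0,0.0115,-0.002,0.0083,0]]'
python3 - <<'E'
from h import *
rep();corner(0)
E
python3 -m creep '[[0,0,0,0.0021,0,-0.0056,0],[0,0,0,-0.01,0,-0.02,0],[0,0,0,-0.012,0,-0.05,0],[0,0,0,-0.012,0,-0.08,0],[0,0,0,-0.012,0,-0.098,0],[0,0,0,-0.012,0,-0.098,0],[0,0,0,-0.012,0,-0.098,0]]'
python3 - <<'E'
from h import *
from plant import ctrl
rep();corner(0)
a=ctrl.snapshot('wrist');cv2.imwrite('pics/w18.png',cv2.resize(a[150:300,180:380],None,fx=4,fy=4,interpolation=2))
wheelrow()
m=ctrl.camera_model('wrist');print(proj(m,[b2w([18,0,85-23])]))
E
```

```text
clock: 25.08
tool_pos: [0.5942, 0.017, 0.1308]
orientation: [180.0, -20.6, -14.0]
force: [-1.4, -0.0, 3.0]
opening: 0.0005
t 25.08 tcp [0.5942 0.017  0.1308] rpy [179.96 -20.59 -14.  ] tipbox [48.   0.5 69. ] F [-1.44 -0.01  3.03] M [ 0.16  1.34 -0.02] open 0.0005 q [ 14.7  13.7 -53.4  64.9 -10.8  -1.7]
corner box [ 39.1   0.5 -19.3]
clock: 25.67
tool_pos: [0.5499, 0.0291, 0.2196]
orientation: [-179.9, -20.7, -14.0]
force: [0.5, 0.8, -0.1]
opening: 0.0004
t 25.67 tcp [0.5499 0.0291 0.2196] rpy [-179.9   -20.7   -13.99] tipbox [  2.2   1.7 157.9] F [ 0.49  0.75 -0.08] M [0.18 1.26 0.  ] open 0.0004 q [ 29.    3.6 -45.4  29.9 -28.8  22.2]
corner box [-6.7  1.7 69.5]
2.3 [280.4 200.2] 2.2 [280.4 203.6] 2.1 [280.4 207.3] 2.0 [280.5 211. ] 1.9 [280.5 214.7] 1.8 [280.5 218.5] 1.7 [280.5 222.2] 1.6 [280.5 225.7] 1.5 [280.5 229.1] 1.4 [280.5 232.3] 1.3 [280.4 235.3] 1.2 [280.4 238. ] 1.1 [280.4 240.4] [[280.44881992 238.60262454]]
```

View pics/w18.png

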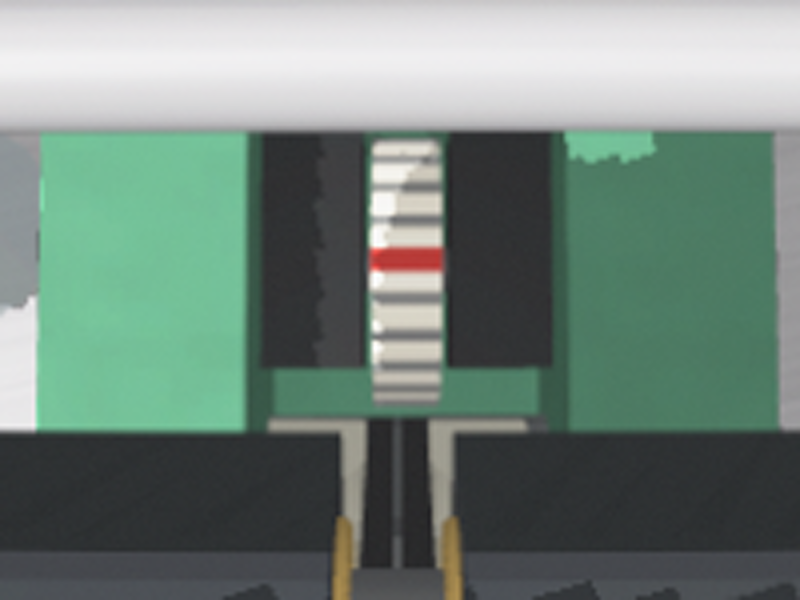

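The rib stayed put relative to the floor edge (108 px now, 109 px before), so the wheel is at its stop. Last look at the cover and bystanders.

Run:
```python
from h import *
from plant import ctrl
cv2.imwrite('pics/side20.png',ctrl.snapshot('side'))
c=ctrl.snapshot('top');cv2.imwrite('pics/top20.png',c);T=ctrl.camera_model('top')
c0=cv2.imread('pics/top0.png');d=cv2.absdiff(c,c0).max(2)
for n,(x,y,w) in dict(can=(214,175,20),jar=(268,182,8),scr=(390,182,18),spoon=(208,248,22)).items(): print(n,d[y-w:y+w,x-w:x+w].mean().round(2))
```

```text
can 6.19
jar 13.53
scr 5.94
spoon 6.31
```

View pics/side20.png

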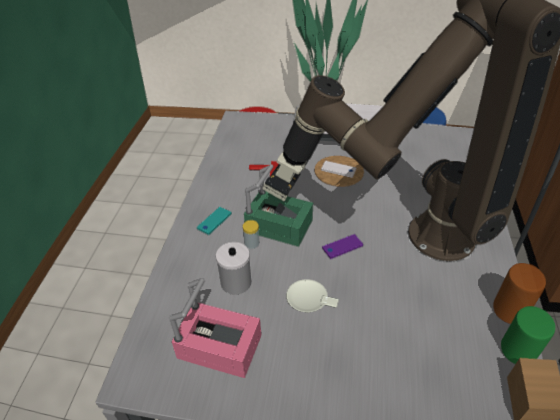

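View pics/top20.png

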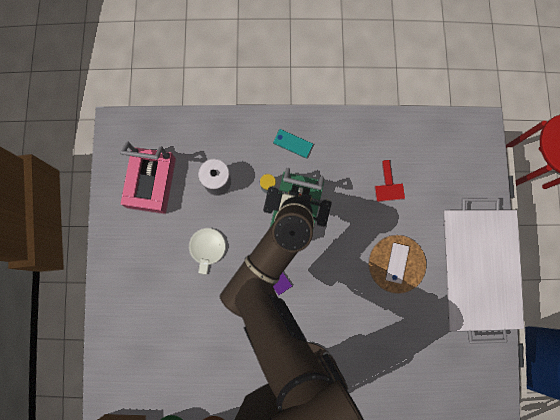

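In the final top view the cover is centred on the mat at (398,263). The jar at (267,182), canister (214,174), scraper (390,185) and spoon rest (208,247) are where they started. The gripper hovers clear of everything.

Run:
```python
from plant import ctrl
print(ctrl.close_job())
```

```text
the job is handed in; nothing more can be done
None
```

The job is handed in at about 26 s of the 72 s; no verdict is reported, so what follows rests on my own checks.

**What I did:** I pressed the dotted end until the rocker met its stop (34 N). I gripped the cover by its long sides with the gripper leaned back 20°, lifted it out and laid it on the cork mat. Then I rolled the thumbwheel towards the rail with closed fingertips, in six strokes.

**Last checks:**
- **Cover:** it lies flat on the mat, dot up, released, and about centred on the mat in the wrist and top views.
- **Wheel:** the red rib reads about 2.0 rad and did not move on the last stroke, so it is at its stop. The raw calibrated reading was 1.92; I corrected it using the floor edge as a reference, which was seen about 2.7 pixels off its prediction.
- **Bystanders:** canister, scraper, spoon rest and jar look unmoved. The image-difference number was higher at the jar (13.5 against about 6 for the others), probably because the gripper sits close beside it; its lid is still in the same place.
- **Robot:** the gripper was hovering clear of everything at the end.

**What went wrong on the way:** the first 28.6° lean ran into the arm's joint limits. I used 20 to 22° instead, with the gripper turned half round for the wheel. Joint 4 also came within 0.4° of its limit once, before I reduced the lean.

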